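# Swing a forming stick upright on the bridge's edge and hang it up

### The job

The blue-banded forming stick was left lying with its grip end under the tool bridge: draw it out, lay it down in the open and let go, then take it again by its short grip. Push its shaft up and forward against the bridge's front edge so that it swings upright between your fingers, and hang it, grip up, well back in the empty slot (the one with the blue dot), its square collar resting on the board. Let go and leave the other stick and the other things where they are.

Things in the scene. Friction and masses are not known exactly. Their poses are not given: they have to be found in the camera images.
- tool_bridge: Fixed wooden bridge: level board 240 mm wide (y), 110 deep (x), 15 thick, top 135 and underside 120 mm above the table, on two end panels (inner faces y = +-103 mm); else open below. Origin: centre of footprint on the table; z up; -x is its front. Two slots, 22 mm wide, cut 36 mm deep into the front edge at y = +55 and -55 mm; between them the edge is whole from y = -44 to 44.
- bridge_edge (a point): Middle of the front edge of the bridge's board, on its top face: 55 mm in front (-x) of the bridge's origin, 135 mm above the table. Same axes as the bridge.
- stick: Loose mid-brown wooden stick, blue band, about 0.12 kg, 183 mm long. Origin: on its axis, centre of its square collar (34 x 34, 8 mm thick). +x: along the axis to the grip end; round grip, diameter 20, from x = 4 to 59 mm; round shaft, diameter 16, from -4 to -124. Lying, the collar's centre is 17 mm high, the axis falls 0.075 rad to the shaft end. Hanging in a slot, +x is up, origin 139 mm high.
- grip (a point): Point on the stick's axis, 35 mm from the collar's centre: the place to pinch for the swing. Pinched, the stick turns about the line between the fingers when its shaft is pushed with some newtons. At the start grip and collar lie under the board, shaft out in front, roughly square to the edge, midway between the slots.
- grip_end (a point): Centre of the stick's grip end, 59 mm from the collar's centre.
- other_stick: An equal stick of dark wood with a green band, loose, hanging in the bridge's other slot, grip up. Same frame as the stick. To be left alone.
- free_slot (a point): Where the centre of the collar is when the stick hangs fully back in the empty slot: 28 mm behind the front edge, in the slot's middle, 139 mm above the table. Same axes as the bridge. A blue dot, 16 mm wide, with a white centre lies on the board 58 mm behind this point.
- timer: Loose green and cream wind-up timer, 63 mm wide, 43 mm high; origin at the centre of its underside. To be left alone.
- glaze_jar_cobalt: Loose white glaze jar with a black lid, 51 mm wide, 60 mm high; origin at the centre of its underside. To be left alone.

How it is judged:
By the outcome, as a careful person would: the job done as asked, in the order asked, and still so for the second after the job is handed in, with the robot touching nothing.
It also fails if it takes over 64 s, if anything falls off the work surface, if the arm or the gripper's body presses on something with over 40 N, if the wrist force passes 120 N, or if a joint passes its speed limit or range.

### The arm

A 6-joint arm with a two-finger parallel gripper is mounted at the origin on a cart in front of the work surface, level with it; the furniture and walls round the work are solid. World frame = base frame: x ahead of the robot, y to its left, z up, the work surface at z = 0. Lengths are in mm, angles in rad, forces in N, time in s.
With the tool pointing down it reaches from about 325 to 900 mm from the base axis. Payload 6.1 kg.
Tool frame: the origin (TCP) lies at the very end of the fingers, on their centre line; the grasp point (between the pads) lies 19 mm behind it; z points along the fingers, y is the direction in which the jaws open and shut (so a half turn about z gives the same grasp; the last joint's range is limited). The gripper opens to 85 mm and grips with 20 to 120 N. Pads are 22 mm wide; open, the fingers measure 114 mm over their backs; the gripper's body (76 mm by 85 mm) begins 54 mm behind the grasp point. The pads swing forward as they close: fully open they stand 13 mm farther back than shut.
Start: joints at [-1.28, 0.22, 1.526, -0, 1.395, -0.126], TCP at [253.015, -571.489, 231.3] pointing down, gripper open.
Joint ranges: [-2.98, 2.98], [-0.91, 2.08], [0.09, 2.57], [-1.24, 4.39], [0.2, 2.65], [-2.68, 2.68]. Speed limits (rad/s): [2.57, 2.57, 3.01, 3.14, 3.14, 3.14].

### API

Orientations are given as a 3x3 rotation matrix whose columns are the frame's x, y, z axes.
In Python, from cell import arm, viewer gives the robot as it stands.
- The arm moves only by the shell command python3 -m crank 'ROWS'. ROWS is JSON, a list of rows, each a list of 7 numbers: the turn, a rotation vector about the tool's x, y, z scaled (see below), then the shift along the tool's x, y, z scaled (see below), then the finger opening in mm, from 0 to 85.4. In form: [[rx, ry, rz, tx, ty, tz, hand], ...]. A call has 1 to 20 rows; each row shifts and turns the pose as measured when the row begins, along the tool's axes as they then stand; what a row does not reach is not made up. The controller multiplies each number of a shift by 1 m and each number of a turn by 6 degrees. A row lasts 1/12 s, in which the tool goes at most 41.7 mm and 7.16 degrees, less where a joint would pass 70% of its speed; a pose out of reach is approached as far as the arm can. A call with a number of a shift or a turn outside -1 to 1 is refused whole. A call with a gripper value outside its range is refused whole. The fingers move at their own pace and stop on an object; the grip force is fixed at half the most. Time passes only in rows, so rows that do not move let the fingers close. It gives the time, the measured TCP pose, the force and the opening at its end, in the units of the state.
- arm.get_obs(): the state, without advancing time (a new reading comes with each control period).
- viewer.camera(name): name is "scene" or "top" or "wrist"; returns the picture (480x640x3 uint8, red, green, blue); there is no depth.
- viewer.get_calibration(name): a dict with "mtx" (3x3 intrinsics, pixels), "k1" (the pictures are not rectified: a ray, as slopes to the right and down, at radius r is drawn at 1 + k1 r^2 times it, then the intrinsics apply), "rvec" (rotation vector, rad) and "tvec" (3), from world to camera coordinates, as OpenCV has them; the wrist camera has in their place "T_tool_cam" (4x4, takes a point from camera to tool coordinates, whose origin is the TCP and whose axes are the flange's). Camera axes: x right, y down, z forward; pixel columns grow to the right and rows downward; lengths in mm; the calibration is good to about 2 mm. A picture is of the moment at which its call begins: read the wrist's pose just before it. get_calibration takes no time and is no camera call.
- arm.hand_in(): hands the job in, once; it reports no verdict.
The state is a dict: "time_s": time; "qpos": joint angles; "qvel": joint speeds; "effort": joint torques, N m; "tcp_pos": TCP position; "orientation": TCP orientation; "contact_force": force on the tool from outside, world axes, zero at the start; "ft_torque": the same for the moment, N m; "width": finger opening in mm.
Only numpy, scipy, OpenCV 4.12 (cv2) and the standard library are available. Lean on these libraries where they do the work, as an engineer would, in place of code of your own. Each camera call takes 0.05 s, during which the arm holds its last target.

## Working session

There is one attempt and no reset: what is moved stays moved. The work goes in short steps, Python scripts to look and compute and a shell command to move; the robot and the scene stay as the last step left them, time stands still between calls to the robot, and variables do not carry over. Pictures are saved under pics/ and viewed, and the job is handed in when it is done.

```bash
ls; mkdir -p pics; python3 - <<'E'
from cell import arm, viewer
import cv2
o=arm.get_obs(); print(o)
for n in ["scene","top","wrist"]:
    im=viewer.camera(n); cv2.imwrite(f"pics/{n}0.png",im[:,:,::-1]); print(n,viewer.get_calibration(n))
E
```

```text
pics
{'time_s': 0.0, 'qpos': array([-1.28010052e+00,  2.21247139e-01,  1.52760834e+00,  2.51710834e-05,
        1.39468279e+00, -1.26103999e-01]), 'qvel': array([ 1.70762950e-03, -4.72438029e-04, -7.47613286e-06,  2.12731101e-03,
       -3.05937068e-04, -1.62263941e-03]), 'effort': array([ 1.02018894e-03, -4.96905041e+01, -3.89389586e+01,  1.70562043e-05,
        1.12450068e-02,  1.58397711e-05]), 'tcp_pos': array([ 252.85172255, -570.91479288,  230.18768325]), 'orientation': array([[ 9.14391044e-01,  4.04831735e-01, -5.33907712e-04],
       [ 4.04831998e-01, -9.14389169e-01,  1.87108796e-03],
       [ 2.69276356e-04, -1.92704900e-03, -9.99998107e-01]]), 'contact_force': array([ 0.27904516, -0.07372331,  0.14369687]), 'ft_torque': array([0.00359154, 0.04679188, 0.02559079]), 'width': 85.2987630075976}
scene {'mtx': array([[611.41794216,   0.        , 319.30122406],
       [  0.        , 611.41794216, 239.57099925],
       [  0.        ,   0.        ,   1.        ]]), 'k1': -0.011426274790301774, 'rvec': array([ 1.18765596, -2.42061433,  0.87871692]), 'tvec': array([405.44032824, 465.
[... 188 characters left out ...]
]]), 'k1': -0.12088707214706096, 'rvec': array([ 2.11831204, -2.13744042,  0.19476049]), 'tvec': array([  1.59052787, 653.33872322, 853.72243807])}
wrist {'mtx': array([[361.31220529,   0.        , 319.67612165],
       [  0.        , 361.31220529, 232.57846644],
       [  0.        ,   0.        ,   1.        ]]), 'k1': 0.004053978069113874, 'T_tool_cam': array([[ 3.83960292e-04, -9.63939551e-01, -2.66121013e-01,
         6.70906294e+01],
       [ 9.99999852e-01,  4.72755845e-04, -2.69605999e-04,
         2.50341208e-01],
       [ 3.85694150e-04, -2.66120871e-01,  9.63939590e-01,
        -1.41836674e+02],
       [ 0.00000000e+00,  0.00000000e+00,  0.00000000e+00,
         1.00000000e+00]])}
```

View pics/scene0.png

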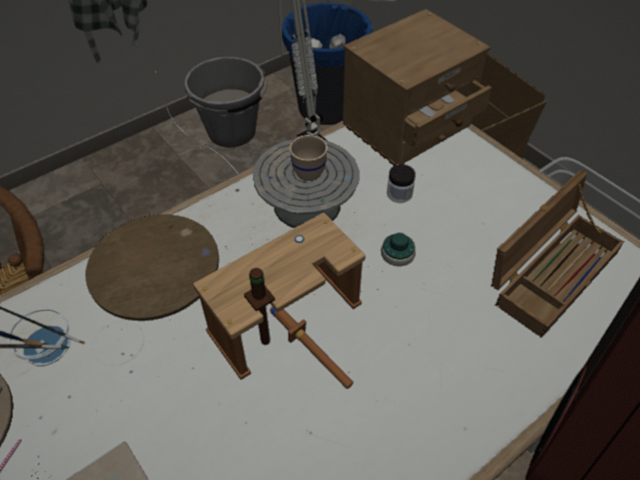

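View pics/top0.png

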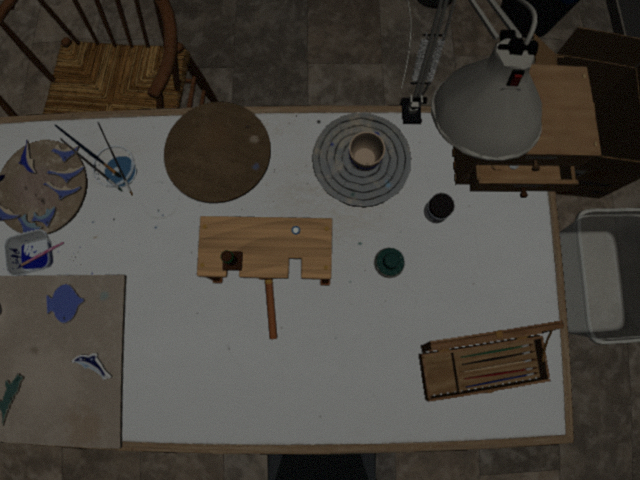

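View pics/wrist0.png

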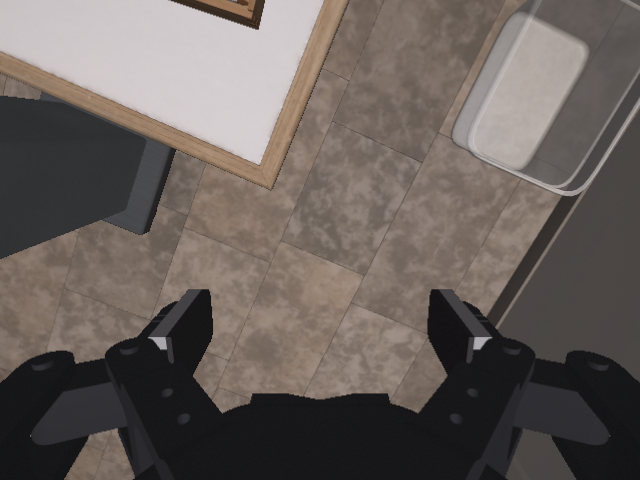

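Scene: the free slot is on the robot's right (blue dot at about (296,230) in top). The shaft sticks out to about (273,338) in top. I'll measure these next.

```bash
cat > h.py <<'E'
import numpy as np, cv2
from cell import arm, viewer
def cam(n,o=None):
    c=viewer.get_calibration(n)
    if n=='wrist':
        T=np.eye(4); T[:3,:3]=o['orientation']; T[:3,3]=o['tcp_pos']
        M=T@c['T_tool_cam']; R=M[:3,:3].T; t=-R@M[:3,3]
    else:
        R=cv2.Rodrigues(c['rvec'])[0]; t=c['tvec']
    return dict(K=c['mtx'],k=np.array([c['k1'],0,0,0,0.]),R=R,t=np.array(t).ravel())
def ray(C,p):
    u=cv2.undistortPoints(np.array([[p]],float),C['K'],C['k'])[0,0]
    d=C['R'].T@np.array([u[0],u[1],1]); return -C['R'].T@C['t'], d/np.linalg.norm(d)
def onz(C,p,z):
    c,d=ray(C,p); return c+d*(z-c[2])/d[2]
def proj(C,P):
    P=np.atleast_2d(P).astype(float)
    return cv2.projectPoints(P,cv2.Rodrigues(C['R'])[0],C['t'],C['K'],C['k'])[0][:,0]
def tri(C1,p1,C2,p2):
    a,d=ray(C1,p1);b,e=ray(C2,p2)
    s=np.linalg.lstsq(np.c_[d,-e],b-a,rcond=None)[0]
    return (a+d*s[0]+b+e*s[1])/2, np.linalg.norm(a+d*s[0]-b-e*s[1])
def crop(im,x0,y0,x1,y1,f,name):
    c=cv2.resize(im[y0:y1,x0:x1,::-1],None,fx=f,fy=f,interpolation=cv2.INTER_CUBIC); cv2.imwrite(name,c)
E
python3 - <<'E'
import cv2
from h import *
t=cv2.imread('pics/top0.png')[:,:,::-1]; s=cv2.imread('pics/scene0.png')[:,:,::-1]
g=lambda im:np.clip(im.astype(float)*1.6,0,255).astype(np.uint8)
crop(g(t),190,205,350,345,5,'pics/topc.png'); crop(g(s),190,210,370,390,3,'pics/scenec.png')
E
```

```text
(no output)
```

View pics/topc.png

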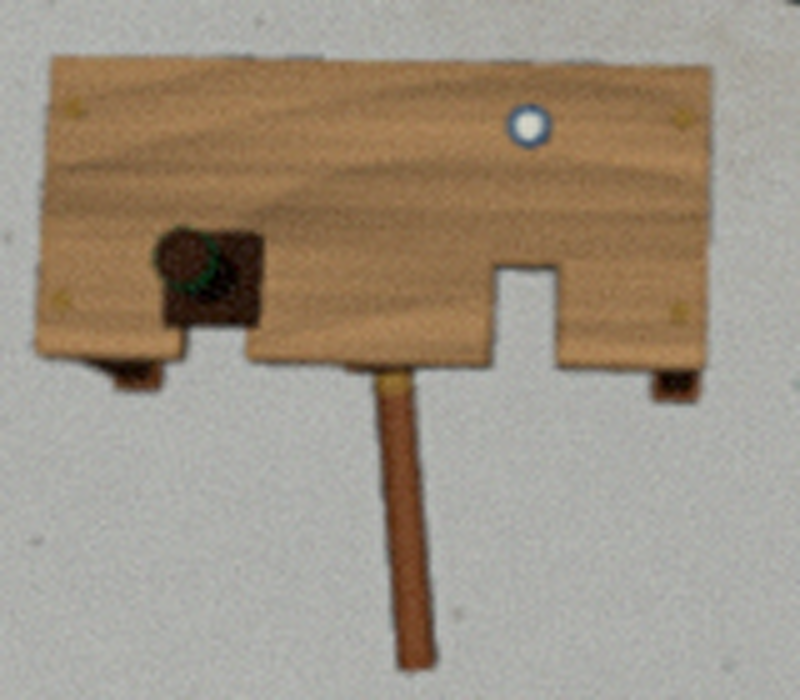

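View pics/scenec.png

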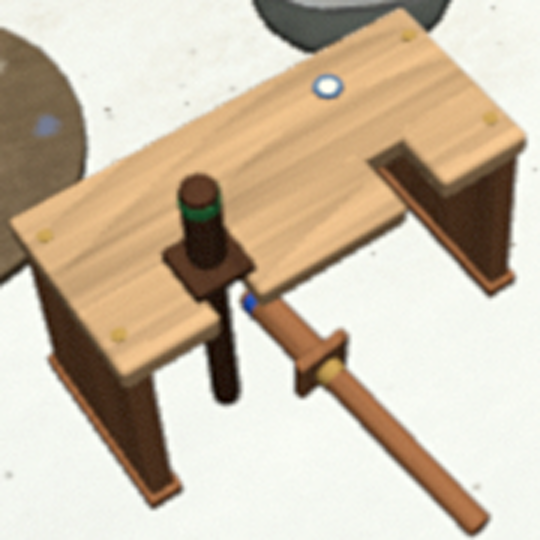

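```bash
cat > m1.py <<'E'
from h import *
T=cam('top');S=cam('scene')
tp=lambda x,y:((x+.5)/5-.5+190,(y+.5)/5-.5+205)
sp=lambda x,y:((x+.5)/3-.5+190,(y+.5)/3-.5+210)
np.set_printoptions(precision=1,suppress=True)
for n,p in dict(TL=(53,57),TR=(712,66),BR=(706,368),BL=(37,355),slotL=(494,366),slotR=(558,367),slotBL=(497,266),slotBR=(558,266),dot=(530,126)).items(): print(n,onz(T,tp(*p),135))
for n,p in dict(TL=(400,9),dot=(328,87),BL=(525,135),TR=(13,221),BR=(122,372)).items(): print('S',n,onz(S,sp(*p),135))
tip=onz(T,tp(417,664),10);a=onz(T,tp(394,385),16)
print('tip',tip,'ferrule',a)
print('S tip',onz(S,sp(478,524),8),'ferr',onz(S,sp(331,371),17),'gripend',onz(S,sp(250,303),20))
E
python3 m1.py
```

```text
TL [688.3 215.  135. ]
TR [682.5 -23.9 135. ]
BR [573.6 -20.4 135. ]
BL [579.8 216.7 135. ]
slotL [574.9  54.2 135. ]
slotR [574.4  31.7 135. ]
slotBL [610.5  53.2 135. ]
slotBR [610.3  31.6 135. ]
dot [661.   41.5 135. ]
S TL [681.2 -21.7 135. ]
S dot [660.9  41.4 135. ]
S BL [573.9 -18.6 135. ]
S TR [686.4 214.1 135. ]
S BR [581.2 217.8 135. ]
tip [468.9  93.2  10. ] ferrule [579.9 102.5  16. ]
S tip [469.  93.   8.] ferr [582.5 101.5  17. ] gripend [642.7 112.   20. ]
```

The top and scene views agree to about 1–2 mm:

| Item | Position (x, y) | Yaw |
|---|---|---|
| Bridge edge middle | (576, 98.8) | −0.025 |
| Free slot | (602.5, 43) | – |
| Shaft tip | (469, 93) | 0.08 |

Plan: grasp the shaft near its tip, draw it out and turn it half round so the shaft points at the bridge. Then lay it down and regrasp the grip.

```bash
cat >> h.py <<'E'
import sys
def togo(x,y,z,yaw):
    o=arm.get_obs(); R=o['orientation']; p=o['tcp_pos']
    d=R.T@(np.array([x,y,z])-p)
    Rt=np.array([[np.cos(yaw),np.sin(yaw),0],[np.sin(yaw),-np.cos(yaw),0],[0,0,-1.]])
    r=cv2.Rodrigues(R.T@Rt)[0].ravel()
    print('t',round(o['time_s'],2),'p',p.round(1),'yaw',round(np.arctan2(R[1,0],R[0,0]),3),'zaxis',R[:,2].round(3),'w',round(o['width'],1),'F',o['contact_force'].round(1))
    print('shift mm',d.round(1),'turn units',(np.degrees(r)/6).round(2),'q',o['qpos'].round(2))
if __name__=='__main__': togo(*map(eval,sys.argv[1:5]))
E
python3 -m crank '[[0,0,0,0.028,-0.028,0,50],[0,0,0,0.028,-0.028,0,50],[0,0,0,0.028,-0.028,0,50],[0,0,0,0.028,-0.028,0,50],[0,0,0,0.028,-0.028,0,50],[0,0,0,0.028,-0.028,0,50],[0,0,0,0.028,-0.028,0,50],[0,0,0,0.028,-0.028,0,50],[0,0,0,0.028,-0.028,0,50],[0,0,0,0.028,-0.028,0,50],[0,0,0,0.028,-0.028,0,50],[0,0,0,0.028,-0.028,0,50]]'; python3 h.py 508 94 120 3.22
```

```text
time_s: 1.15
tcp_pos: [425.7, -114.4, 225.4]
orientation: [[0.92, 0.391, -0.003], [0.391, -0.92, 0.006], [-0.001, -0.007, -1.0]]
contact_force: [1.3, -0.9, 0.4]
width: 49.9
t 1.15 p [ 425.7 -114.4  225.4] yaw 0.402 zaxis [-0.003  0.006 -1.   ] w 49.9 F [ 1.3 -0.9  0.4]
shift mm [ 157.3 -158.9  106.3] turn units [ -0.03  -0.09 -26.91] q [-0.44 -0.23  1.99  0.    1.39  0.72]
```

```bash
python3 -m crank '[[0,0,0,0.026,-0.026,0,50],[0,0,0,0.026,-0.026,0,50],[0,0,0,0.026,-0.026,0,50],[0,0,0,0.026,-0.026,0,50],[0,0,0,0.026,-0.026,0,50],[0,0,-1,0,0,0,50],[0,0,-1,0,0,0,50],[0,0,-1,0,0,0,50],[0,0,-1,0,0,0,50],[0,0,-1,0,0,0,50],[0,0,-1,0,0,0,50],[0,0,-1,0,0,0,50],[0,0,-1,0,0,0,50],[0,0,-1,0,0,0,50],[0,0,-1,0,0,0,50],[0,0,-1,0,0,0,50],[0,0,-1,0,0,0,50],[0,0,-1,0,0,0,50],[0,0,-1,0,0,0,50]]'; python3 h.py 508 94 120 3.22
```

```text
time_s: 2.73
tcp_pos: [493.2, 77.8, 221.5]
orientation: [[-0.371, 0.929, -0.01], [0.929, 0.371, 0.008], [0.011, -0.006, -1.0]]
contact_force: [-0.5, 0.4, 0.1]
width: 50.4
t 2.73 p [493.2  77.8 221.5] yaw 1.951 zaxis [-0.01   0.008 -1.   ] w 50.4 F [-0.5  0.4  0.1]
shift mm [  8.4  20.4 101.4] turn units [  0.02  -0.13 -12.12] q [-0.01 -0.07  1.85  0.01  1.37 -0.39]
```

```bash
python3 -m crank '[[0,0,-1,0,0,0.005,50],[0,0,-1,0,0,0.005,50],[0,0,-1,0,0,0.005,50],[0,0,-1,0,0,0.005,50],[0,0,-1,0,0,0.005,50],[0,0,-1,0,0,0.005,50],[0,0,-1,0,0,0.005,50],[0,0,-1,0,0,0.005,50],[0,0,-1,0,0,0.005,50],[0,0,-1,0,0,0.005,50],[0,0,-1,0,0,0.005,50],[0,0,-1,0,0,0.005,50]]'; python3 h.py 508 94 60 3.22
```

```text
time_s: 3.73
tcp_pos: [490.5, 78.4, 156.9]
orientation: [[-0.991, -0.131, -0.014], [-0.131, 0.991, 0.008], [0.012, 0.01, -1.0]]
contact_force: [0.3, 0.1, -0.4]
width: 50.1
t 3.73 p [490.5  78.4 156.9] yaw -3.01 zaxis [-0.014  0.008 -1.   ] w 50.1 F [ 0.3  0.1 -0.4]
shift mm [-20.6  12.2  96.8] turn units [ 0.09 -0.12  0.51] q [-0.01 -0.01  1.92  0.01  1.24 -1.71]
```

```bash
python3 -m crank '[[0.09,-0.12,0.5,-0.007,0.005,0.03,50],[0,0,0,-0.007,0.005,0.03,50],[0,0,0,-0.007,0.005,0.03,50],[0,0,0,0,0,0,50]]'; python3 h.py 508 96 3 3.22; python3 - <<'E'
from h import *
for n in ['wrist','scene']:
    im=viewer.camera(n); cv2.imwrite(f'pics/{n}1.png',im[:,:,::-1])
E
```

```text
time_s: 4.07
tcp_pos: [510.8, 95.8, 64.5]
orientation: [[-0.996, -0.085, 0.004], [-0.085, 0.996, -0.0], [-0.004, -0.001, -1.0]]
contact_force: [-1.9, 0.1, -0.9]
width: 49.8
t 4.07 p [510.8  95.8  64.5] yaw -3.057 zaxis [ 0.004 -0.    -1.   ] w 49.8 F [-1.9  0.1 -0.9]
shift mm [ 3.   0.5 61.5] turn units [-0.01  0.04  0.06] q [ 0.03  0.16  1.94 -0.    1.04 -1.62]
```

View pics/wrist1.png

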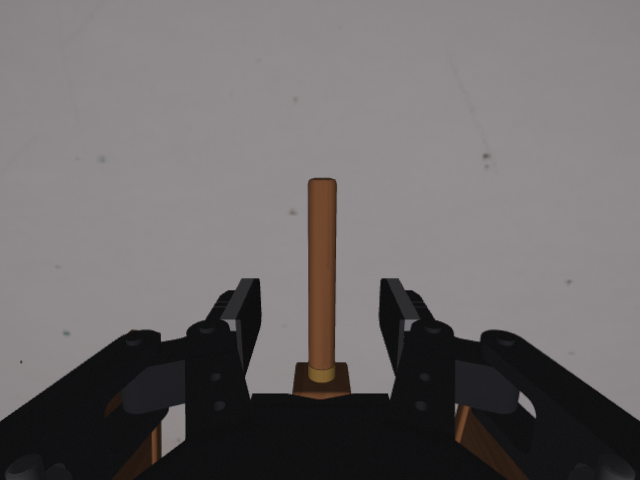

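View pics/scene1.png

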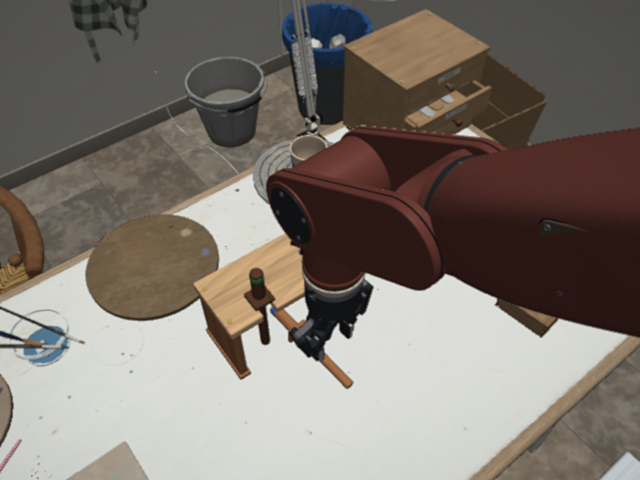

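The shaft runs centred between the pads (columns 309–336, pads at about 255 and 385). I'll descend and close.

```bash
python3 -m crank '[[0,0,0,0.001,0,0.018,50],[0,0,0,0.001,0,0.018,50],[0,0,0,0,0,0.018,50],[0,0,0,0,0,0.002,50],[0,0,0,0,0,0,50]]'; python3 h.py 508 96 5 3.22
```

```text
time_s: 4.58
tcp_pos: [520.5, 94.4, 24.3]
orientation: [[-0.996, -0.085, 0.027], [-0.085, 0.996, -0.0], [-0.027, -0.003, -1.0]]
contact_force: [0.4, 0.1, -0.0]
width: 50.3
t 4.58 p [520.5  94.4  24.3] yaw -3.056 zaxis [ 0.027 -0.    -1.   ] w 50.3 F [ 0.4  0.1 -0. ]
shift mm [12.8  2.7 18.9] turn units [-0.03  0.26  0.07] q [ 0.03  0.23  1.95 -0.    0.94 -1.62]
```

```bash
python3 -m crank '[[0,0.26,0,0.007,0.002,0.006,50],[0,0,0,0.006,0,0.006,50],[0,0,0,0,0,0.004,50],[0,0,0,0,0,0,50]]'; python3 h.py 508 96 5 3.22
```

```text
time_s: 4.92
tcp_pos: [510.6, 95.1, 13.4]
orientation: [[-0.996, -0.085, 0.007], [-0.085, 0.996, -0.003], [-0.006, -0.003, -1.0]]
contact_force: [-0.4, -1.6, 0.3]
width: 49.6
t 4.92 p [510.6  95.1  13.4] yaw -3.057 zaxis [ 0.007 -0.003 -1.   ] w 49.6 F [-0.4 -1.6  0.3]
shift mm [2.6 1.2 8.4] turn units [-0.03  0.06  0.06] q [ 0.03  0.24  1.96 -0.    0.94 -1.62]
```

```bash
python3 -m crank '[[0,0.05,0,0.002,0.001,0.006,50],[0,0,0,0.001,0,0.003,50],[0,0,0,0,0,0.001,10],[0,0,0,0,0,0,10],[0,0,0,0,0,0,10],[0,0,0,0,0,0,10],[0,0,0,0,0,0,10],[0,0,0,0,0,0,10]]'; python3 h.py 400 90 8 3.22
```

```text
time_s: 5.58
tcp_pos: [507.6, 96.1, 3.3]
orientation: [[-0.996, -0.085, 0.001], [-0.085, 0.996, -0.003], [-0.001, -0.003, -1.0]]
contact_force: [-0.4, -0.1, -0.7]
width: 13.8
t 5.58 p [507.6  96.1   3.3] yaw -3.056 zaxis [ 0.001 -0.003 -1.   ] w 13.8 F [-0.4 -0.1 -0.7]
shift mm [107.8   3.1  -4.9] turn units [-0.03  0.01  0.07] q [ 0.04  0.26  1.96 -0.    0.92 -1.62]
```

```bash
python3 -m crank '[[0,0,0,0.005,0,-0.001,10],[0,0,0,0.015,0,-0.001,10],[0,0,0,0.02,0,-0.001,10]]'; python3 h.py 400 90 8 3.22;  python3 - <<'E'
from h import *
for n in ['wrist','scene']:
    im=viewer.camera(n); cv2.imwrite(f'pics/{n}2.png',im[:,:,::-1])
E
```

```text
time_s: 5.83
tcp_pos: [470.1, 92.4, 6.9]
orientation: [[-0.996, -0.085, 0.006], [-0.085, 0.996, -0.003], [-0.005, -0.004, -1.0]]
contact_force: [-0.6, 0.2, -1.0]
width: 14.0
t 5.83 p [470.1  92.4   6.9] yaw -3.057 zaxis [ 0.006 -0.003 -1.   ] w 14.0 F [-0.6  0.2 -1. ]
shift mm [70.1  3.5 -1.5] turn units [-0.03  0.05  0.06] q [ 0.03  0.17  2.06 -0.    0.91 -1.62]
```

View pics/wrist2.png

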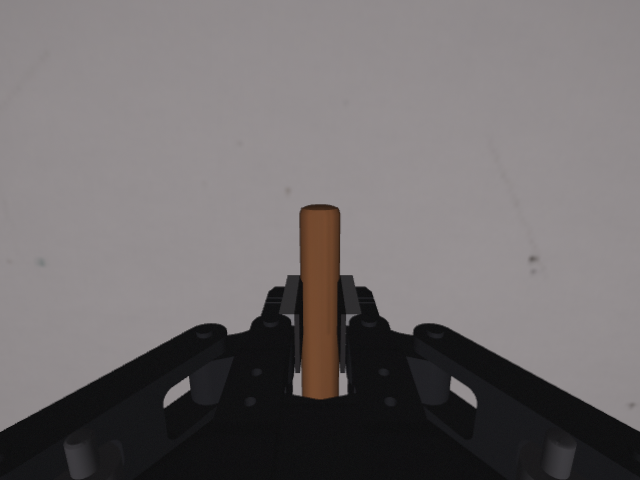

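View pics/scene2.png

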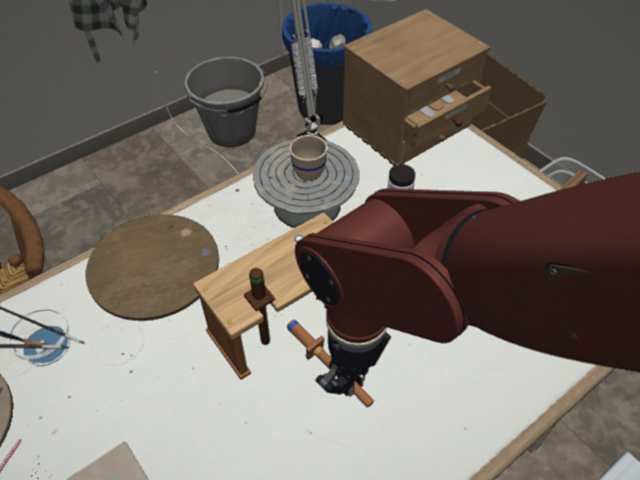

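Held well, and the grip end (blue, about (293,326) in scene) is following. I'll draw it on out, lift and turn.

```bash
python3 -m crank '[[0,0,0,0.024,0,-0.002,10],[0,0,0,0.024,0,-0.004,10],[0,0,0,0.022,0,-0.006,10],[0,0,0,0,0,-0.010,10],[0,0,0,0,0,-0.010,10],[0,0,0,0,0,0,10]]'; python3 h.py 400 90 30 3.22
```

```text
time_s: 6.43
tcp_pos: [393.4, 86.3, 37.8]
orientation: [[-0.996, -0.085, 0.001], [-0.085, 0.996, -0.003], [-0.0, -0.003, -1.0]]
contact_force: [1.1, -0.2, -0.6]
width: 13.4
t 6.43 p [393.4  86.3  37.8] yaw -3.057 zaxis [ 0.001 -0.003 -1.   ] w 13.4 F [ 1.1 -0.2 -0.6]
shift mm [-6.9  3.2  7.8] turn units [-0.03  0.    0.06] q [ 0.02 -0.07  2.24 -0.    0.98 -1.63]
```

```bash
python3 -m crank '[[0,0,0.5,0,0,0,10],[0,0,1,0,0,0,10],[0,0,1,0,0,0,10],[0,0,1,0,0,0,10],[0,0,1,0,0,0,10],[0,0,1,0,0,0,10],[0,0,1,0,0,0,10],[0,0,1,0,0,0,10],[0,0,1,0,0,0,10],[0,0,1,0,0,0,10],[0,0,1,0,0,0,10],[0,0,1,0,0,0,10],[0,0,1,0,0,0,10],[0,0,1,0,0,0,10],[0,0,1,0,0,0,10],[0,0,1,0,0,0,10]]'; python3 h.py 500 90 40 -0.02;  python3 - <<'E'
from h import *
for n in ['top','scene']:
    im=viewer.camera(n); cv2.imwrite(f'pics/{n}3.png',im[:,:,::-1])
E
```

```text
time_s: 7.77
tcp_pos: [409.0, 86.4, 39.4]
orientation: [[0.047, 0.999, 0.02], [0.999, -0.047, -0.002], [-0.001, 0.02, -1.0]]
contact_force: [-0.1, -0.2, -0.7]
width: 13.6
t 7.77 p [409.   86.4  39.4] yaw 1.523 zaxis [ 0.02  -0.002 -1.   ] w 13.6 F [-0.1 -0.2 -0.7]
shift mm [ 7.9 90.7  1.2] turn units [ 0.16 -0.14 14.74] q [ 0.02 -0.05  2.21 -0.    0.96  0.07]
```

View pics/scene3.png

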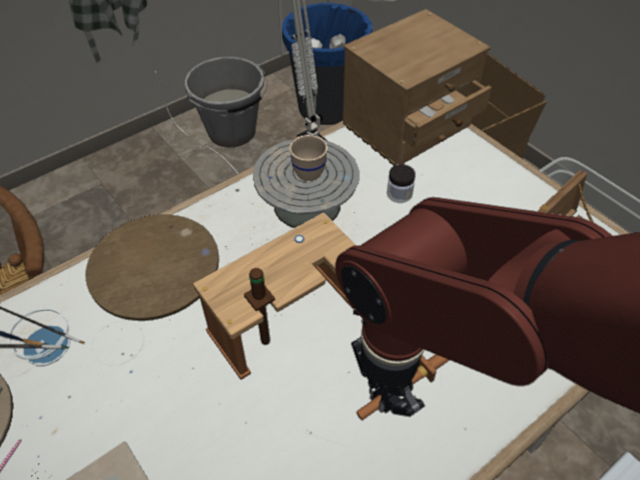

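The stick is half turned, still level, and clear of everything. I'll move it forward and finish the turn.

```bash
python3 -m crank '[[0.16,-0.14,0.5,0,0.02,0,10],[0,0,0,0,0.025,0,10],[0,0,0,0,0.025,0,10],[0,0,0,0,0.01,0,10],[0,0,1,0,0,0,10],[0,0,1,0,0,0,10],[0,0,1,0,0,0,10],[0,0,1,0,0,0,10],[0,0,1,0,0,0,10],[0,0,1,0,0,0,10],[0,0,1,0,0,0,10],[0,0,1,0,0,0,10],[0,0,1,0,0,0,10],[0,0,1,0,0,0,10],[0,0,1,0,0,0,10],[0,0,1,0,0,0,10],[0,0,1,0,0,0,10],[0,0,1,0,0,0,10],[0,0,0,0,0,0,10]]'; python3 h.py 500 90 10 -0.02
```

```text
time_s: 9.45
tcp_pos: [501.7, 79.7, 35.3]
orientation: [[1.0, 0.012, 0.009], [0.012, -1.0, -0.016], [0.008, 0.016, -1.0]]
contact_force: [0.2, -0.1, -0.8]
width: 13.8
t 9.45 p [501.7  79.7  35.3] yaw 0.012 zaxis [ 0.009 -0.016 -1.   ] w 13.8 F [ 0.2 -0.1 -0.8]
shift mm [ -1.7 -10.7  25.1] turn units [ 0.15 -0.08  0.31] q [ 0.01  0.18  1.98 -0.02  0.98  1.58]
```

```bash
python3 -m crank '[[0.15,-0.08,0.3,0,0,0.008,10],[0,0,0,0,0,0.009,10],[0,0,0,0,0,0.005,10],[0,0,0,0,0,0,10]]'; python3 h.py 500 80 4 -0.02
```

```text
time_s: 9.78
tcp_pos: [502.8, 79.5, 10.8]
orientation: [[1.0, -0.007, 0.001], [-0.007, -1.0, 0.002], [0.001, -0.002, -1.0]]
contact_force: [-0.6, 0.2, -0.5]
width: 13.8
t 9.78 p [502.8  79.5  10.8] yaw -0.007 zaxis [ 0.001  0.002 -1.   ] w 13.8 F [-0.6  0.2 -0.5]
shift mm [-2.8 -0.5  6.8] turn units [-0.02 -0.01  0.12] q [0.   0.23 1.98 0.   0.93 1.58]
```

```bash
python3 -m crank '[[0,0,0.1,0,0,0.004,10],[0,0,0,0,0,0.002,10],[0,0,0,0,0,0,10]]'; python3 h.py 500 80 4 -0.02; python3 - <<'E'
from h import *
for n in ['wrist','scene']:
    im=viewer.camera(n); cv2.imwrite(f'pics/{n}4.png',im[:,:,::-1])
E
```

```text
time_s: 10.03
tcp_pos: [502.4, 79.3, 3.1]
orientation: [[1.0, -0.016, -0.001], [-0.016, -1.0, 0.002], [-0.001, -0.002, -1.0]]
contact_force: [0.1, 0.1, 3.4]
width: 13.8
t 10.03 p [502.4  79.3   3.1] yaw -0.016 zaxis [-0.001  0.002 -1.   ] w 13.8 F [0.1 0.1 3.4]
shift mm [-2.4 -0.6 -0.9] turn units [-0.02  0.01  0.04] q [0.   0.24 1.98 0.   0.92 1.59]
```

View pics/scene4.png

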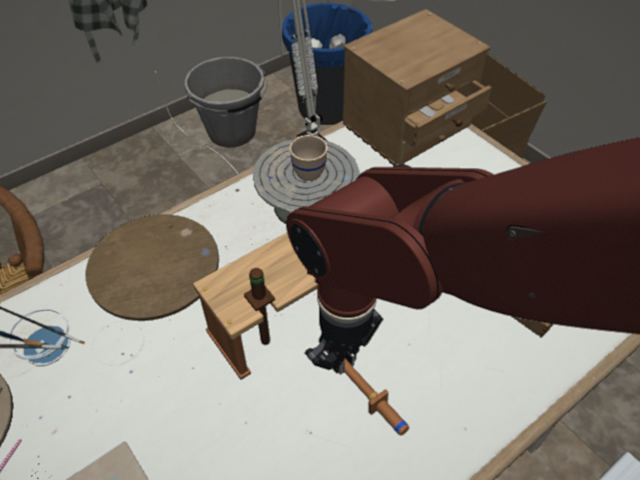

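It's down on the table (about 3 N), grip toward the robot. I'll let go, rise and move back.

```bash
python3 -m crank '[[0,0,0,0,0,0,30],[0,0,0,0,0,0,50],[0,0,0,0,0,0,50],[0,0,0,0,0,0,50],[0,0,0,0,0,-0.02,50],[0,0,0,0,0,-0.025,50],[0,0,0,0,0,-0.025,50],[0,0,0,-0.015,0,-0.01,50],[0,0,0,-0.025,0,0,50],[0,0,0,-0.025,0,0,50],[0,0,0,-0.025,0,0,50],[0,0,0,-0.02,0,0,50],[0,0,0,0,0,0,50]]'; python3 h.py 382 80 60 -0.02;python3 - <<'E'
from h import *
for n in ['wrist','scene','top']:
    im=viewer.camera(n); cv2.imwrite(f'pics/{n}5.png',im[:,:,::-1])
E
```

```text
time_s: 11.22
tcp_pos: [390.3, 80.8, 89.2]
orientation: [[1.0, -0.015, 0.004], [-0.015, -1.0, 0.001], [0.004, -0.002, -1.0]]
contact_force: [-0.3, 0.5, -0.1]
width: 50.1
t 11.22 p [390.3  80.8  89.2] yaw -0.015 zaxis [ 0.004  0.001 -1.   ] w 50.1 F [-0.3  0.5 -0.1]
shift mm [-8.4  1.  29.2] turn units [-0.01 -0.04  0.05] q [ 0.   -0.19  2.22  0.    1.1   1.59]
```

View pics/wrist5.png

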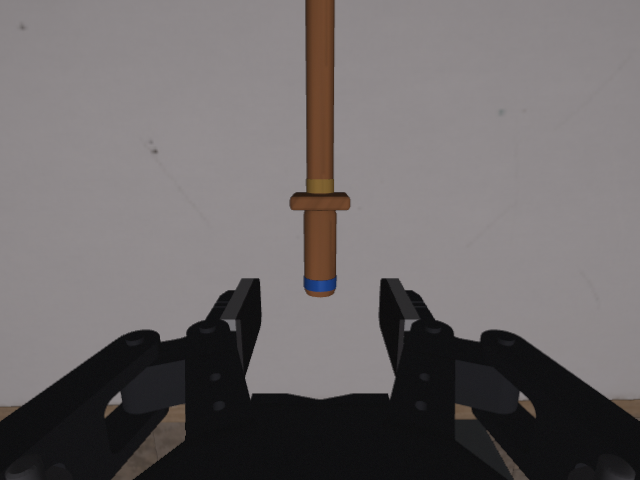

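View pics/scene5.png

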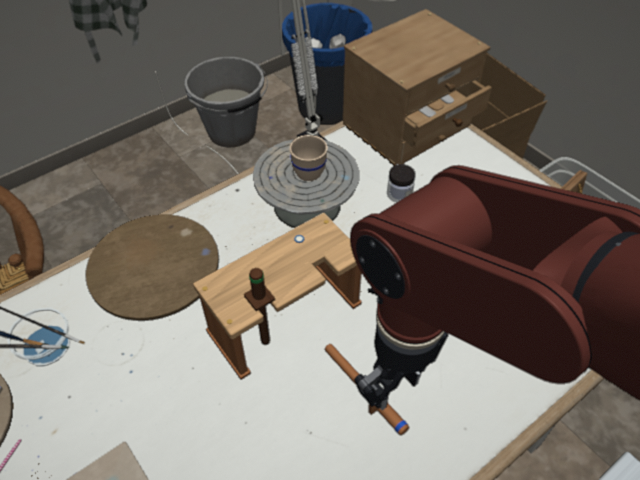

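```bash
python3 - <<'E'
from h import *
np.set_printoptions(precision=1,suppress=True)
im=cv2.imread('pics/wrist5.png')
o=arm.get_obs();W=cam('wrist',o)
hsv=cv2.cvtColor(im,cv2.COLOR_BGR2HSV); m=cv2.inRange(hsv,(105,150,60),(130,255,255)); ys,xs=np.nonzero(m); print('band',xs.min(),xs.max(),ys.min(),ys.max(),xs.mean(),ys.mean())
print('band far/near top',onz(W,(320,277),31),onz(W,(320,290),31),'endbot',onz(W,(320,296),12))
print('collar top far,near',onz(W,(320,193.5),34),onz(W,(320,210),34),onz(W,(290.5,201),20),onz(W,(350,201),20))
print('shaft',onz(W,(319.5,100),20), onz(W,(320,20),17))
s=cv2.imread('pics/scene5.png');S=cam('scene');h=cv2.cvtColor(s,cv2.COLOR_BGR2HSV); m=cv2.inRange(h,(105,150,60),(130,255,255));m[:400]=0;m[450:]=0;m[:,:350]=0;m[:,450:]=0
ys,xs=np.nonzero(m); print('S band',len(xs),onz(S,(xs.mean(),ys.mean()),26), 'shaft tip',onz(S,(331,348),9))
E
```

```text
band 305 335 278 291 319.9780564263323 284.7460815047022
band far/near top [379.2  80.4  31. ] [370.8  80.5  31. ] endbot [358.1  80.8  12. ]
collar top far,near [429.9  79.7  34. ] [420.6  79.8  34. ] [423.5  97.4  20. ] [423.   61.9  20. ]
shaft [480.   79.2  20. ] [520.5  78.4  17. ]
S band 42 [369.1  82.3  26. ] shaft tip [534.7  75.9   9. ]
```

Wrist view: the stick is clearly loose on the table, collar at about (320,201) px → x≈423, y≈80, grip end about 365. The pinch point is at about (388, 80.5). I'll descend on it.

```bash
python3 -m crank '[[0,0,0,-0.002,0,0.012,50],[0,0,0,-0.002,0,0.014,50],[0,0,0,-0.002,0,0.014,50],[0,0,0,-0.002,0,0.012,50],[0,0,0,0,0,0.006,50],[0,0,0,0,0,0,50]]'; python3 h.py 388 80.5 3 -0.02
```

```text
time_s: 11.87
tcp_pos: [397.1, 80.3, 33.6]
orientation: [[1.0, -0.016, 0.02], [-0.016, -1.0, 0.001], [0.02, -0.002, -1.0]]
contact_force: [0.1, -1.2, 0.1]
width: 50.1
t 11.87 p [397.1  80.3  33.6] yaw -0.016 zaxis [ 0.02   0.001 -1.   ] w 50.1 F [ 0.1 -1.2  0.1]
shift mm [-9.7 -0.  30.4] turn units [-0.02 -0.19  0.04] q [ 0.   -0.07  2.25  0.    0.95  1.59]
```

```bash
python3 -m crank '[[0,-0.2,0,-0.006,0,0.008,50],[0,-0.05,0,-0.004,0,0.008,50],[0,-0.05,0,-0.001,0,0.007,50],[0,0,0,0,0,0.002,50],[0,0,0,0,0,0,50]]'; python3 h.py 388 80.5 3 -0.02
```

```text
time_s: 12.28
tcp_pos: [387.9, 80.4, 7.4]
orientation: [[1.0, -0.017, -0.013], [-0.017, -1.0, 0.002], [-0.013, -0.002, -1.0]]
contact_force: [-0.3, -0.1, -0.5]
width: 50.2
t 12.28 p [387.9  80.4   7.4] yaw -0.017 zaxis [-0.013  0.002 -1.   ] w 50.2 F [-0.3 -0.1 -0.5]
shift mm [ 0.1 -0.1  4.4] turn units [-0.02  0.13  0.03] q [ 0.   -0.01  2.25  0.    0.91  1.59]
```

```bash
python3 -m crank '[[0,0.1,0,0,0,0.003,50],[0,0,0,0,0,0.001,50],[0,0,0,0,0,0,12],[0,0,0,0,0,0,12],[0,0,0,0,0,0,12],[0,0,0,0,0,0,12],[0,0,0,0,0,0,12],[0,0,0,0,0,0,12]]'; python3 h.py 388 80.5 3 -0.02; python3 - <<'E'
from h import *
for n in ['wrist']:
    im=viewer.camera(n); cv2.imwrite(f'pics/{n}6.png',im[:,:,::-1])
E
```

```text
time_s: 12.95
tcp_pos: [388.7, 80.4, 4.0]
orientation: [[1.0, -0.016, 0.001], [-0.016, -1.0, 0.002], [0.001, -0.002, -1.0]]
contact_force: [-1.1, 0.0, -0.9]
width: 18.1
t 12.95 p [388.7  80.4   4. ] yaw -0.016 zaxis [ 0.001  0.002 -1.   ] w 18.1 F [-1.1  0.  -0.9]
shift mm [-0.7 -0.   1. ] turn units [-0.02 -0.01  0.03] q [ 0.   -0.01  2.26  0.    0.89  1.59]
```

View pics/wrist6.png

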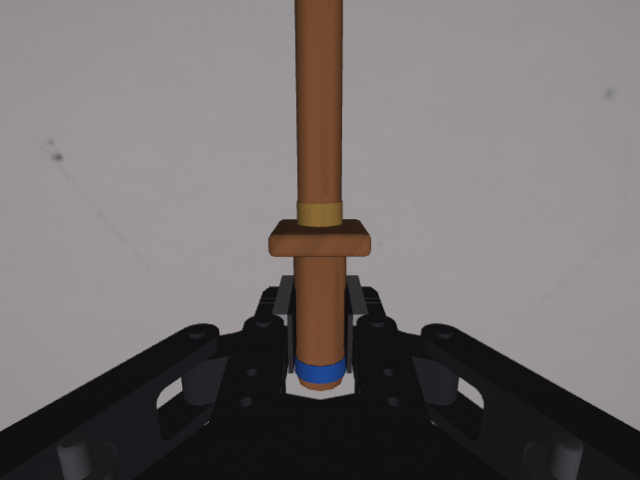

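The grip is pinched centrally (width 18), collar in front at row ~240. I'll lift, then slide the shaft forward under the board's edge.

```bash
python3 -m crank '[[0,0,0,0,0,-0.006,12],[0,0,0,0,0,-0.012,12],[0,0,0,0,0,-0.014,12],[0,0,0,0,0,-0.014,12],[0,0,0,0,0,-0.012,12],[0,0,0,0,0,-0.004,12],[0,0,0,0,0,0,12]]'; python3 h.py 480 80.5 70 -0.02; python3 - <<'E'
from h import *
for n in ['wrist','scene']:
    im=viewer.camera(n); cv2.imwrite(f'pics/{n}7.png',im[:,:,::-1])
E
```

```text
time_s: 13.58
tcp_pos: [387.3, 80.3, 69.5]
orientation: [[1.0, -0.016, -0.002], [-0.016, -1.0, 0.002], [-0.002, -0.002, -1.0]]
contact_force: [-0.0, -0.4, -1.5]
width: 18.2
t 13.58 p [387.3  80.3  69.5] yaw -0.016 zaxis [-0.002  0.002 -1.   ] w 18.2 F [-0.  -0.4 -1.5]
shift mm [92.7 -1.7 -0.7] turn units [-0.02  0.02  0.03] q [ 0.   -0.15  2.24  0.    1.06  1.59]
```

View pics/wrist7.png

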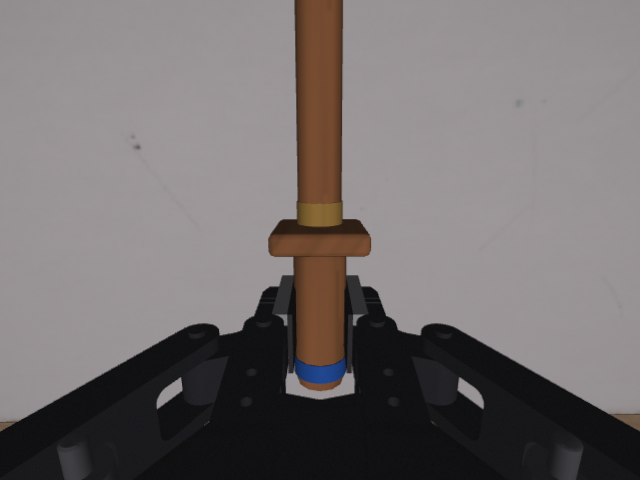

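View pics/scene7.png

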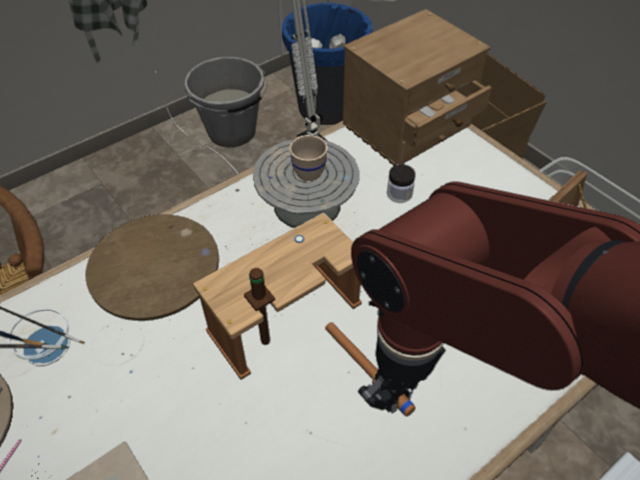

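No droop (the wrist view matches the one before the lift). Moving forward.

```bash
python3 -m crank '[[0,0,0,0.01,0,0,12],[0,0,0,0.02,0,0,12],[0,0,0,0.02,0,0,12],[0,0,0,0.02,0,0,12],[0,0,0,0.015,0,0,12],[0,0,0,0,0,0,12]]'; python3 h.py 480 80.5 96 -0.02; python3 - <<'E'
from h import *
for n in ['scene']:
    im=viewer.camera(n); cv2.imwrite(f'pics/{n}8.png',im[:,:,::-1])
E
```

```text
time_s: 14.18
tcp_pos: [469.9, 78.9, 61.3]
orientation: [[1.0, -0.016, -0.014], [-0.016, -1.0, 0.002], [-0.014, -0.001, -1.0]]
contact_force: [-0.1, -0.3, -0.4]
width: 18.0
t 14.18 p [469.9  78.9  61.3] yaw -0.016 zaxis [-0.014  0.002 -1.   ] w 18.0 F [-0.1 -0.3 -0.4]
shift mm [  9.6  -1.8 -34.8] turn units [-0.01  0.13  0.04] q [-0.    0.08  2.03  0.    1.04  1.59]
```

View pics/scene8.png

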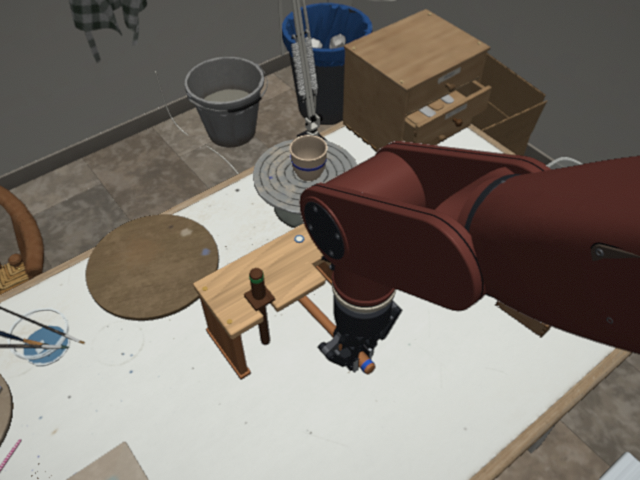

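```bash
python3 -m crank '[[0,0.13,0,0.003,0,-0.010,12],[0,0,0,0.003,0,-0.010,12],[0,0,0,0.003,0,-0.010,12],[0,0,0,0.003,0,-0.010,12],[0,0,0,0.003,0,-0.010,12]]'; python3 h.py 485 80.5 124 -0.02
```

```text
time_s: 14.65
tcp_pos: [476.8, 78.9, 110.2]
orientation: [[1.0, -0.016, -0.014], [-0.016, -1.0, 0.001], [-0.014, -0.001, -1.0]]
contact_force: [-3.0, 0.1, -4.3]
width: 18.0
t 14.65 p [476.8  78.9 110.2] yaw -0.016 zaxis [-0.014  0.001 -1.   ] w 18.0 F [-3.   0.1 -4.3]
shift mm [  8.   -1.7 -13.9] turn units [-0.01  0.13  0.04] q [-0.    0.02  1.99  0.    1.15  1.59]
```

```bash
python3 -m crank '[[0,0.15,0,0.005,0,-0.009,12],[0,0.1,0,0.006,0,-0.009,12],[0,0.1,0,0.007,0,-0.009,12],[0,0.1,0,0.008,0,-0.008,12],[0,0,0,0.008,0,-0.007,12]]'; python3 h.py 520 80.5 166 -0.02;  python3 - <<'E'
from h import *
for n in ['scene','wrist']:
    im=viewer.camera(n); cv2.imwrite(f'pics/{n}9.png',im[:,:,::-1])
E
```

```text
time_s: 15.07
tcp_pos: [505.4, 78.9, 154.5]
orientation: [[1.0, -0.015, 0.023], [-0.015, -1.0, 0.001], [0.023, -0.001, -1.0]]
contact_force: [-6.4, -0.5, -3.8]
width: 18.4
t 15.07 p [505.4  78.9 154.5] yaw -0.015 zaxis [ 0.023  0.001 -1.   ] w 18.4 F [-6.4 -0.5 -3.8]
shift mm [ 14.8  -1.9 -11.2] turn units [-0.01 -0.22  0.05] q [-0.    0.    1.92  0.    1.2   1.59]
```

View pics/wrist9.png

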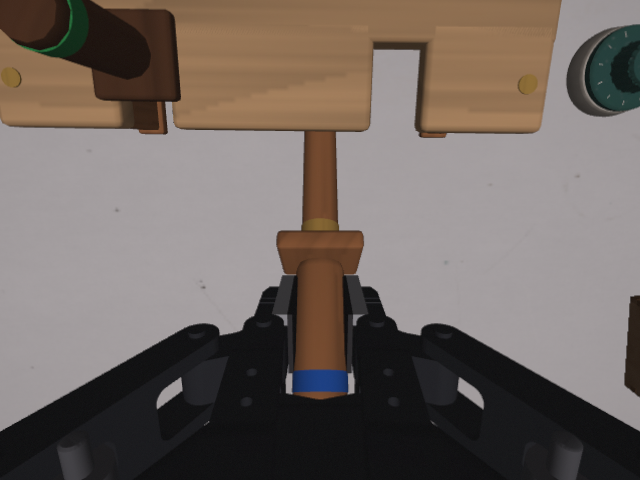

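The shaft is against the edge and the stick is tilting as planned (collar at row ~250, about 40° so far). The free slot is visible to the right at (398,45). Continuing.

```bash
python3 -m crank '[[0,-0.22,0,0.008,0,-0.006,12],[0,-0.05,0,0.009,0,-0.005,12],[0,0,0,0.009,0,-0.003,12],[0,0,0,0.009,0,-0.003,12]]'; python3 h.py 545 80.5 176 -0.02
```

```text
time_s: 15.5
tcp_pos: [539.0, 78.3, 170.7]
orientation: [[1.0, -0.015, -0.013], [-0.015, -1.0, 0.001], [-0.013, -0.001, -1.0]]
contact_force: [-4.0, 1.3, -2.5]
width: 17.9
t 15.5 p [539.   78.3 170.7] yaw -0.015 zaxis [-0.013  0.001 -1.   ] w 17.9 F [-4.   1.3 -2.5]
shift mm [ 5.9 -2.2 -5.3] turn units [-0.01  0.12  0.05] q [-0.    0.09  1.79  0.    1.27  1.58]
```

```bash
python3 -m crank '[[0,0.12,0,0.007,0,-0.003,12],[0,0,0,0.007,0,-0.002,12],[0,0,0,0.006,0,-0.001,12],[0,0,0,0,0,0,12]]'; python3 h.py 567 80.5 177 -0.02;  python3 - <<'E'
from h import *
for n in ['scene','wrist','top']:
    im=viewer.camera(n); cv2.imwrite(f'pics/{n}10.png',im[:,:,::-1])
E
```

```text
time_s: 15.83
tcp_pos: [559.1, 78.1, 176.4]
orientation: [[1.0, -0.015, -0.003], [-0.015, -1.0, 0.001], [-0.003, -0.001, -1.0]]
contact_force: [-4.7, 0.2, -1.7]
width: 17.3
t 15.83 p [559.1  78.1 176.4] yaw -0.015 zaxis [-0.003  0.001 -1.   ] w 17.3 F [-4.7  0.2 -1.7]
shift mm [ 7.9 -2.6 -0.6] turn units [-0.01  0.03  0.05] q [-0.    0.12  1.74  0.    1.28  1.58]
```

View pics/wrist10.png

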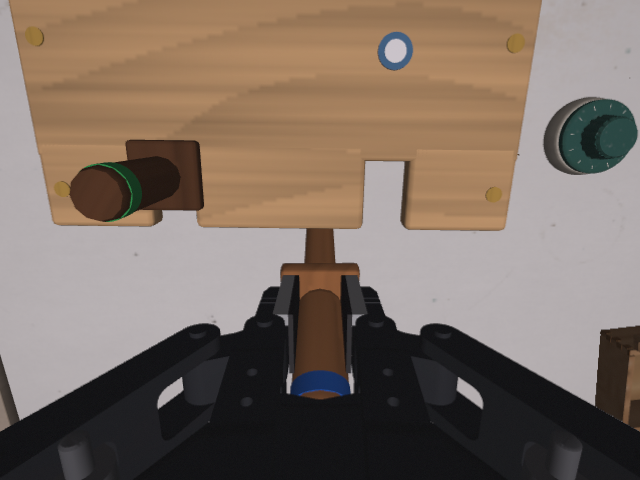

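View pics/scene10.png

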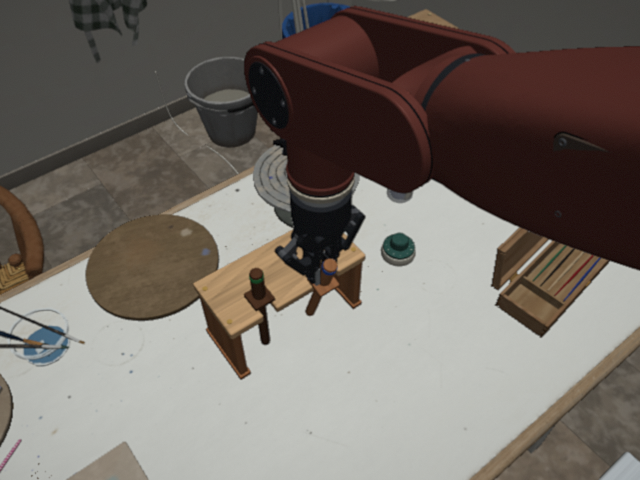

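```bash
python3 - <<'E'
from h import *
np.set_printoptions(precision=1,suppress=True)
o=arm.get_obs();W=cam('wrist',o);S=cam('scene')
print('edge',onz(W,(250,226),135),onz(W,(440,229),135),'slot',onz(W,(364,220),135),onz(W,(404,220),135),onz(W,(366,161),135),onz(W,(406,161),135),'dot',onz(W,(395.5,51),135))
p=np.array([559.1,78.1,192])
for deg in (60,70,75,80,84,90):
    f=np.radians(deg);d=np.array([np.cos(f),0,-np.sin(f)])
    print(deg,'grip end w',proj(W,p-24*d)[0],'S end',proj(S,p-24*d)[0],'S collar',proj(S,p+35*d)[0],'S tip',proj(S,p+159*d)[0])
s=cv2.imread('pics/scene10.png'); crop(s[:,:,::-1],230,220,400,360,4,'pics/s10c.png')
E
```

```text
edge [579.3 114.  135. ] [576.3  14.5 135. ] slot [581.7  54.4 135. ] [581.4  33.6 135. ] [611.9  54.  135. ] [611.6  34.1 135. ] dot [661.5  41.5 135. ]
60 grip end w [319.2 374. ] S end [325.7 265.4] S collar [312.8 274.3] S tip [290.4 289.8]
70 grip end w [319.  367.7] S end [324.  262.9] S collar [315.2 277.9] S tip [299.8 304.1]
75 grip end w [318.9 363.6] S end [323.1 261.6] S collar [316.5 279.5] S tip [304.8 311. ]
80 grip end w [318.8 359. ] S end [322.2 260.5] S collar [317.7 281.1] S tip [309.9 317.7]
84 grip end w [318.7 355. ] S end [321.4 259.6] S collar [318.8 282.4] S tip [314.1 322.9]
90 grip end w [318.6 348.5] S end [320.3 258.4] S collar [320.3 284.1] S tip [320.5 330.3]
```

View pics/s10c.png

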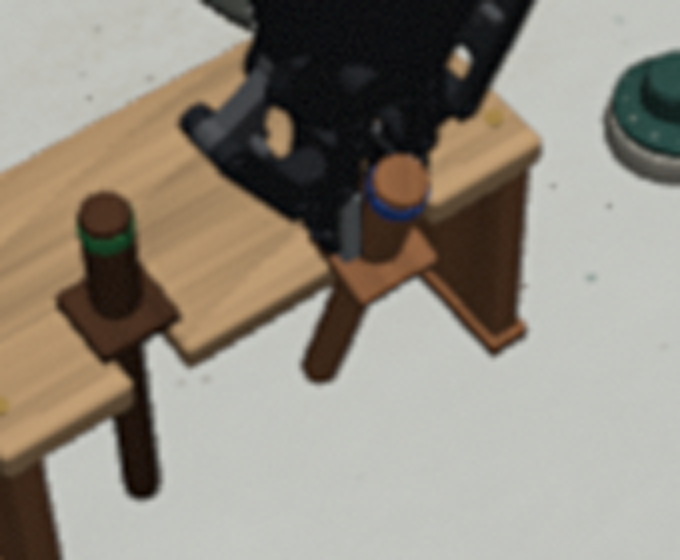

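```bash
python3 - <<'E'
from h import *
np.set_printoptions(precision=1,suppress=True)
o=arm.get_obs();W=cam('wrist',o);S=cam('scene')
print('corner +x+y',tri(W,(282,266),S,(312.5,285)))
print('tcp,grasp,pinch in wrist',proj(W,o['tcp_pos']+np.array([[0,0,0],[0,0,19],[0,0,15.6]])))
print('in scene',proj(S,o['tcp_pos']+np.array([[0,0,0],[0,0,19]])))
# wrist6 : collar
o6=dict(orientation=np.diag([1.,-1,-1]),tcp_pos=np.array([388.7,80.4,4.0]));W6=cam('wrist',o6)
for z,r in ((34,220),(34,235),(34,238),(0,255),(31,360),(31,378),(25,388)): print(z,r,onz(W6,(320,r),z))
t=cv2.imread('pics/wrist10.png')
E
```

```text
corner +x+y (array([564.4,  92.3, 160.1]), np.float64(6.943859481250874))
tcp,grasp,pinch in wrist [[319.  295.7]
 [318.8 317.8]
 [318.9 313.4]]
in scene [[320.5 276.1]
 [320.5 267.9]]
34 220 [429.2  80.   34. ]
34 235 [424.2  80.   34. ]
34 238 [423.2  80.   34. ]
0 255 [405.7  80.    0. ]
31 360 [375.9  80.   31. ]
31 378 [368.3  80.   31. ]
25 388 [359.1  80.   25. ]
```

```bash
cat > fit.py <<'E'
from h import *
from scipy.optimize import least_squares
np.set_printoptions(precision=1,suppress=True)
def fit(obs,C,y,x0):  # obs: list of (s along axis from collar +grip, px); unknown collar x,z,phi, y roll
    def f(v):
        c=np.array([v[0],y,v[1]]);d=np.array([-np.cos(v[2]),0,np.sin(v[2])])
        return np.concatenate([proj(C,c+s*d)[0]-np.array(p) for s,p in obs])
    r=least_squares(f,x0); c=r.x; print('collar x,z',c[:2],'phi deg',np.degrees(c[2]),'res',r.fun); return c
if __name__=='__main__':
    S=cam('scene'); q=lambda x,y:((x+.5)/4-.5+230,(y+.5)/4-.5+220)
    for y in (75,78,81): fit([(59,q(402,178)),(4,q(384,260)),(-124,q(320,366))],S,y,[560,160,1.3])
    fit([(59,q(402,178)),(-124,q(320,366))],S,78,[560,160,1.3])
    # check with hanging other stick: bridge y=+55,28 behind edge
    b=np.array([575.9,98.8,0])+28*np.array([.9997,-.025,0])+55*np.array([.025,.9997,0])
    print('other stick expected', [((proj(S,b+[0,0,139+s])[0])-[230,220])*4 for s in (59,4,-124)])
E
python3 fit.py
```

```text
collar x,z [555.7 161.4] phi deg 73.39303766200476 res [ 1.3  1.7 -1.6 -2.9  0.1  1.3]
collar x,z [551.8 168.1] phi deg 73.28936176056119 res [ 1.4  1.6 -1.5 -2.9 -0.1  1.4]
collar x,z [548.  174.7] phi deg 73.1854762916514 res [ 1.6  1.5 -1.5 -2.9 -0.3  1.6]
collar x,z [553.8 169.7] phi deg 73.64243274915519 res [ 0.4 -0.3 -0.6  0.4]
other stick expected [array([103.6, 208.3]), array([116.3, 301. ]), array([141.8, 485.5])]
```

The scene fit puts the stick at about 73°, but its axis is about 12 mm robot-side of the finger centre line, so it has crept in the pads (width is down to 17.3). Before pushing further I'll check how that developed, using the earlier picture.

```bash
python3 - <<'E'
from h import *
s=cv2.imread('pics/scene9.png'); crop(s[:,:,::-1],250,220,420,360,4,'pics/s9c.png')
E
```

```text
(no output)
```

View pics/s9c.png

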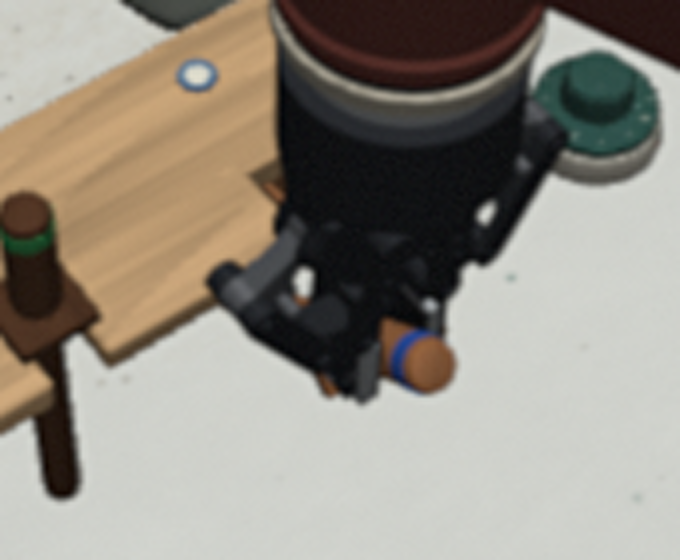

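```bash
python3 - <<'E'
from h import *
np.set_printoptions(precision=1,suppress=True)
S=cam('scene')
for e in (21,28):
  for ph in (35,41,47):
    f=np.radians(ph);d=np.array([-np.cos(f),0,np.sin(f)])
    for p in ([505.4,78.9,170],[499,78.9,170]): print(e,ph,p[0],(proj(S,np.array(p)+e*d)[0]-[250,220]+.5)*4-.5)
E
```

```text
21 35 505.4 [411.4 351.9]
21 35 499 [423.7 364.7]
21 41 505.4 [408.9 346.3]
21 41 499 [421.3 359.1]
21 47 505.4 [406.2 340.6]
21 47 499 [418.5 353.4]
28 35 505.4 [422.9 356.6]
28 35 499 [435.4 369.5]
28 41 505.4 [419.7 349.1]
28 41 499 [432.2 362. ]
28 47 505.4 [416.  341.4]
28 47 499 [428.5 354.3]
```

The creep has been steady as the shaft slid inward along the edge. The stick has swung about 70° and still holds, but pushing on would work it out of the pads. I'll ease off the edge, lean the hand about 17° to finish the uprighting without load, and look again.

```bash
python3 -m crank '[[0,0,0,-0.002,0,0,12],[0,0,0,-0.003,0,0,12],[0,0,0,0,0,0,12]]'; python3 h.py 555 80.5 177 -0.02;  python3 - <<'E'
from h import *
for n in ['scene']:
    im=viewer.camera(n); cv2.imwrite(f'pics/{n}11.png',im[:,:,::-1]); crop(im,230,220,400,360,4,'pics/s11c.png')
E
```

```text
time_s: 16.23
tcp_pos: [556.0, 78.1, 178.1]
orientation: [[1.0, -0.014, 0.006], [-0.014, -1.0, 0.001], [0.006, -0.001, -1.0]]
contact_force: [-0.6, 0.4, -1.3]
width: 18.2
t 16.23 p [556.   78.1 178.1] yaw -0.014 zaxis [ 0.006  0.001 -1.   ] w 18.2 F [-0.6  0.4 -1.3]
shift mm [-1.  -2.4  1.1] turn units [-0.01 -0.06  0.05] q [-0.    0.11  1.75  0.    1.27  1.58]
```

View pics/s11c.png

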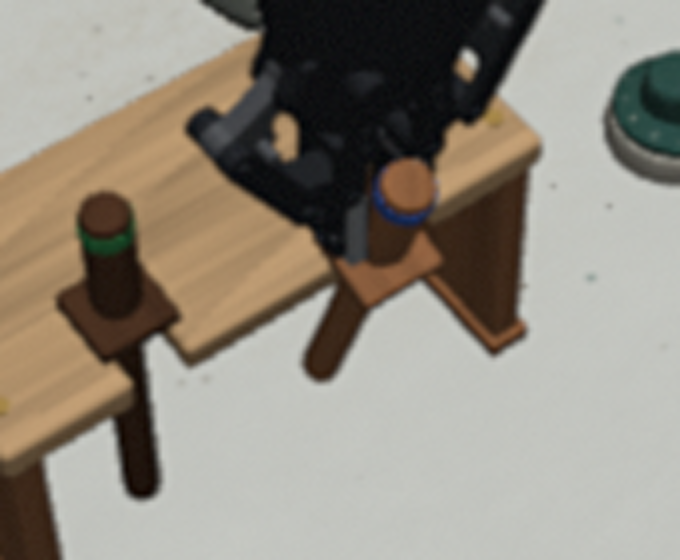

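Off load, the width is back to 18.2, so the grip is still fully on the pads. I'll finish the swing with a longer lever, raising first so the edge bears lower on the shaft. That needs less force and pulls the stick the right way along its axis.

```bash
python3 -m crank '[[0,0,0,-0.001,0,-0.008,12],[0,0,0,0,0,-0.010,12],[0,0,0,0,0,-0.010,12],[0,0,0,0,0,-0.010,12],[0,0,0,0,0,-0.006,12],[0,0,0,0,0,0,12]]'; python3 h.py 556 78 226 -0.02;  python3 - <<'E'
from h import *
for n in ['scene']:
    im=viewer.camera(n); cv2.imwrite(f'pics/{n}12.png',im[:,:,::-1]); crop(im,230,200,400,340,4,'pics/s12c.png')
E
```

```text
time_s: 16.78
tcp_pos: [551.1, 78.1, 225.3]
orientation: [[1.0, -0.014, -0.003], [-0.014, -1.0, 0.001], [-0.003, -0.001, -1.0]]
contact_force: [-4.5, -0.3, -0.4]
width: 17.5
t 16.78 p [551.1  78.1 225.3] yaw -0.014 zaxis [-0.003  0.001 -1.   ] w 17.5 F [-4.5 -0.3 -0.4]
shift mm [ 4.9  0.1 -0.7] turn units [-0.01  0.02  0.05] q [-0.    0.06  1.71  0.    1.37  1.58]
```

View pics/s12c.png

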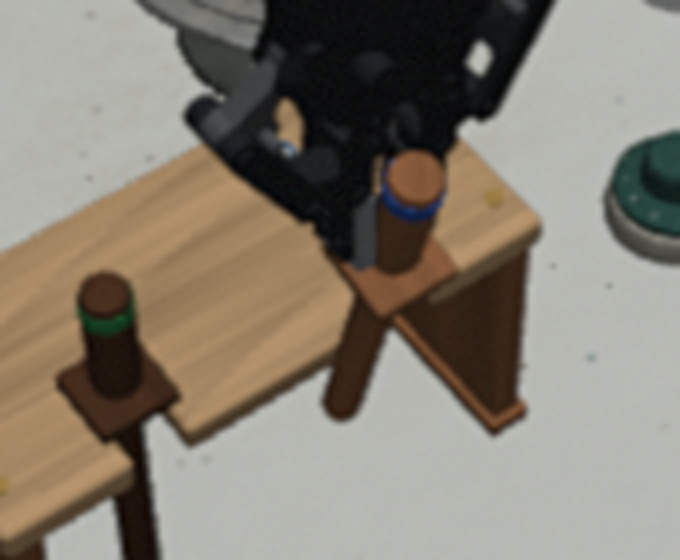

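```bash
python3 - <<'E'
from fit import *
S=cam('scene')
q=lambda x,y:((x+.5)/4-.5+230,(y+.5)/4-.5+200)
fit([(59,q(415,174)),(-124,q(342,407))],S,78,[560,210,1.3])
q=lambda x,y:((x+.5)/4-.5+230,(y+.5)/4-.5+220)
fit([(59,q(406,182)),(-124,q(320,366))],S,78,[560,160,1.3])
E
```

```text
collar x,z [545.1 217.1] phi deg 76.89194259314617 res [ 0.2 -0.2 -0.4  0.3]
collar x,z [552.3 169.7] phi deg 73.04467365274732 res [ 0.3 -0.3 -0.5  0.4]
```

Creep has practically stopped (axis offset −11.6 mm, angle 77°). Going forward gently.

```bash
python3 -m crank '[[0,0,0,0.004,0,0,12],[0,0,0,0.005,0,0,12],[0,0,0,0.004,0,0,12],[0,0,0,0.002,0,0,12],[0,0,0,0,0,0,12]]'; python3 h.py 580 78 226 -0.02;  python3 - <<'E'
from h import *
for n in ['scene']:
    im=viewer.camera(n); cv2.imwrite(f'pics/{n}13.png',im[:,:,::-1]); crop(im,230,200,400,340,4,'pics/s13c.png')
E
```

```text
time_s: 17.25
tcp_pos: [568.8, 78.2, 226.6]
orientation: [[1.0, -0.014, 0.002], [-0.014, -1.0, 0.001], [0.002, -0.001, -1.0]]
contact_force: [-1.0, -0.5, 0.2]
width: 15.6
t 17.25 p [568.8  78.2 226.6] yaw -0.014 zaxis [ 0.002  0.001 -1.   ] w 15.6 F [-1.  -0.5  0.2]
shift mm [11.2  0.   0.6] turn units [-0.01 -0.01  0.05] q [-0.    0.1   1.67  0.    1.37  1.58]
```

View pics/s13c.png

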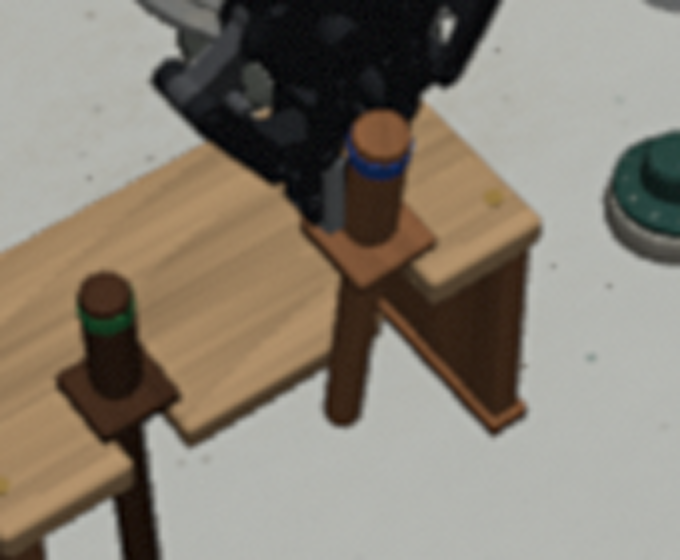

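```bash
python3 - <<'E'
from fit import *
S=cam('scene')
q=lambda x,y:((x+.5)/4-.5+230,(y+.5)/4-.5+200)
fit([(59,q(381,131)),(-124,q(343,412))],S,78,[560,210,1.3])
for i in range(2):
    im=viewer.camera('wrist'); o=arm.get_obs(); print(o['width'],o['contact_force'])
cv2.imwrite('pics/wrist13.png',im[:,:,::-1])
E
```

```text
collar x,z [556.7 219.5] phi deg 83.22663358599786 res [-0.1  0.1  0.2 -0.1]
15.922426076668751 [-0.9  0.9 -0.6]
15.394978053126465 [-0.6  0.7 -1.8]
```

View pics/wrist13.png

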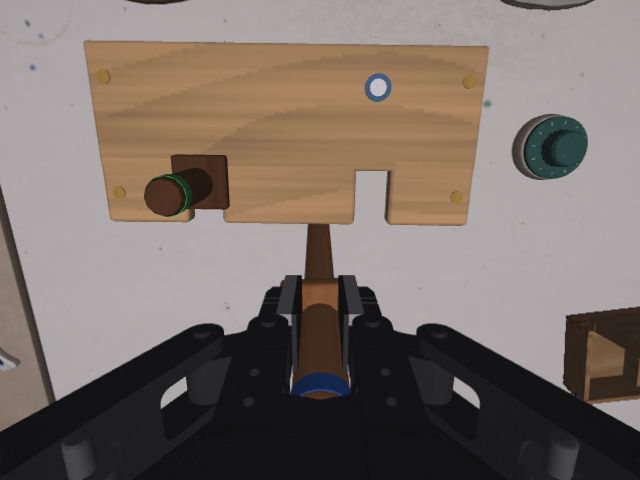

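Now about 83° with the edge force nearly gone, but the width of 15.6 shows the grip is past the pad edge. It holds steadily, so no more pushing. I'll back off, lean the hand 7° to finish vertical, then carry it to the slot gently.

```bash
python3 -m crank '[[0,0,0,-0.001,0,0,12],[0,0,0,-0.002,0,0,12],[0,-0.2,0,-0.001,0,0,12],[0,-0.3,0,0,0,0,12],[0,-0.3,0,0,0,0,12],[0,-0.2,0,0,0,0,12],[0,0,0,0,0,0,12]]'; python3 h.py 568 43.9 226 -0.02;  python3 - <<'E'
from h import *
for n in ['scene']:
    im=viewer.camera(n); cv2.imwrite(f'pics/{n}14.png',im[:,:,::-1]); crop(im,230,200,400,340,4,'pics/s14c.png')
E
```

```text
time_s: 17.98
tcp_pos: [565.6, 77.8, 228.1]
orientation: [[0.994, -0.014, -0.104], [-0.014, -1.0, 0.002], [-0.104, -0.0, -0.995]]
contact_force: [-0.4, -0.2, -1.1]
width: 15.1
t 17.98 p [565.6  77.8 228.1] yaw -0.014 zaxis [-0.104  0.002 -0.995] w 15.1 F [-0.4 -0.2 -1.1]
shift mm [ 3.1 33.9  1.7] turn units [-0.    0.99  0.05] q [-0.    0.18  1.59  0.    1.48  1.58]
```

View pics/s14c.png

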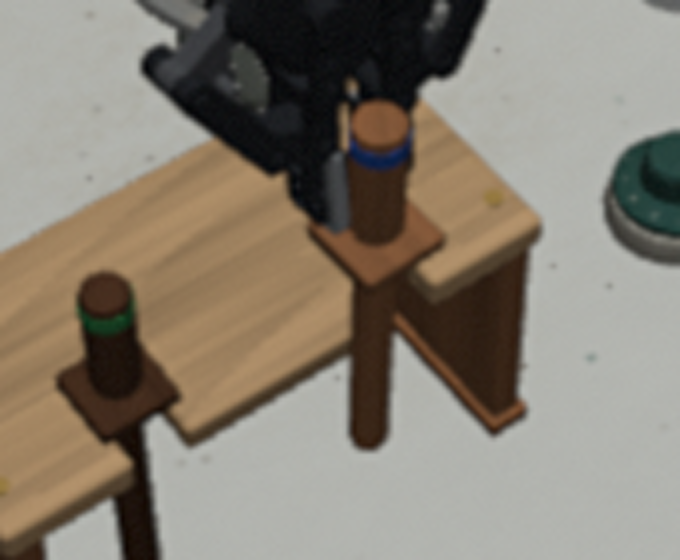

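```bash
python3 - <<'E'
from fit import *
S=cam('scene')
q=lambda x,y:((x+.5)/4-.5+230,(y+.5)/4-.5+200)
for y in (76,78): fit([(59,q(380,122)),(4,q(376,238)),(-124,q(369,438))],S,y,[560,210,1.3])
E
python3 -m crank '[[0,0,0,0,0.003,0.003,12],[0,0,0,0,0.006,0.006,12],[0,0,0,0,0.007,0.007,12],[0,0,0,0,0.007,0.007,12],[0,0,0,0,0.006,0.007,12],[0,0,0,0,0.003,0.006,12],[0,0,0,0,0,0.003,12],[0,0,0,0,0,0,12]]'; python3 h.py 568 43.9 190 -0.02
```

```text
collar x,z [554.5 216.7] phi deg 88.64451943859432 res [-0.2  1.2  0.  -1.5  0.4  0.1]
collar x,z [551.9 220.9] phi deg 88.48117777072312 res [-0.2  1.1  0.  -1.5  0.2  0.3]
time_s: 18.7
tcp_pos: [559.2, 41.5, 183.9]
orientation: [[0.995, -0.015, -0.103], [-0.015, -1.0, 0.002], [-0.103, 0.0, -0.995]]
contact_force: [-0.4, 0.5, -2.0]
width: 15.4
t 18.7 p [559.2  41.5 183.9] yaw -0.015 zaxis [-0.103  0.002 -0.995] w 15.4 F [-0.4  0.5 -2. ]
shift mm [ 8.  -2.6 -7. ] turn units [0.   0.99 0.04] q [-0.06  0.19  1.66 -0.01  1.4   1.52]
```

```bash
python3 -m crank '[[0,0,0,0,-0.0015,0,12],[0,0,0,0.003,-0.001,0,12],[0,0,0,0.004,0,0,12],[0,0,0,0.002,0,0,12],[0,0,0,0,0,0,12]]'; python3 h.py 568 43.9 190 -0.02;  python3 - <<'E'
from h import *
np.set_printoptions(precision=1,suppress=True)
for n in ['scene','wrist']:
    o=arm.get_obs(); im=viewer.camera(n); cv2.imwrite(f'pics/{n}15.png',im[:,:,::-1])
    if n=='scene': crop(im,230,200,400,340,4,'pics/s15c.png')
E
```

```text
time_s: 19.12
tcp_pos: [569.7, 44.7, 183.5]
orientation: [[0.995, -0.015, -0.102], [-0.015, -1.0, 0.002], [-0.102, -0.0, -0.995]]
contact_force: [0.3, 0.1, -1.0]
width: 15.2
t 19.12 p [569.7  44.7 183.5] yaw -0.015 zaxis [-0.102  0.002 -0.995] w 15.2 F [ 0.3  0.1 -1. ]
shift mm [-2.3  0.8 -6.3] turn units [-0.    0.98  0.05] q [-0.06  0.21  1.63 -0.    1.4   1.53]
```

View pics/s15c.png

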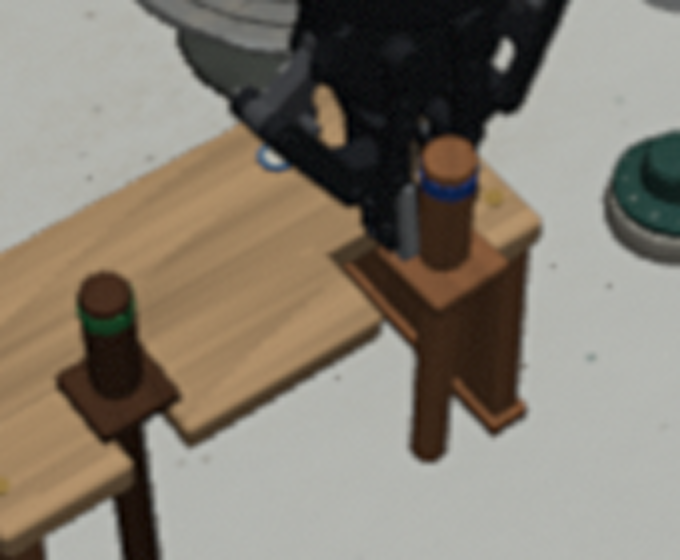

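View pics/wrist15.png

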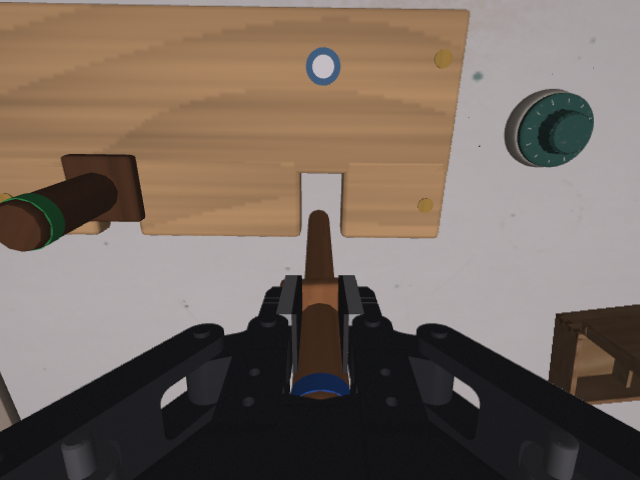

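```bash
python3 - <<'E'
from fit import *
S=cam('scene'); o=arm.get_obs(); W=cam('wrist',o)
print('slot mid front/back',onz(W,(321.7,225),135),onz(W,(322.3,176),135),'back edge',onz(W,(322,172),135),'dot',onz(W,(323,66),135),'front',onz(W,(270,236),135))
q=lambda x,y:((x+.5)/4-.5+230,(y+.5)/4-.5+200)
for y in (43,45): fit([(59,q(450,157)),(4,q(444,265)),(-124,q(430,447))],S,y,[560,170,1.5])
print('wrist proj of axis at y44.7', proj(W,[[556,44.7,60],[556,44.7,130]]), 'tip seen 318,212')
E
```

```text
slot mid front/back [583.9  43.1 135. ] [610.5  42.5 135. ] back edge [612.6  42.6 135. ] dot [661.6  41.6 135. ] front [577.9  71.4 135. ]
collar x,z [557.8 173. ] phi deg 88.16878424069276 res [ 0.2  1.1 -0.1 -1.7 -0.1  0.7]
collar x,z [555.5 176.9] phi deg 88.03231650162866 res [ 0.3  1.  -0.1 -1.7 -0.2  0.8]
wrist proj of axis at y44.7 [[319.6 225.5]
 [319.5 267.2]] tip seen 318,212
```

Slot middle is y≈43 and the stick about 44.7. I'll correct by 2 mm, then run in along the slot with the collar clear above the board.

```bash
python3 -m crank '[[0,0,0,0,0.001,0.002,12],[0,0,0,0.001,0.001,0.004,12],[0,0,0,0.004,0,0.003,12],[0,0,0,0.005,0,0.002,12],[0,0,0,0.003,0,0.001,12],[0,0,0,0,0,0,12]]'; python3 h.py 614 42.4 161 -0.02;  python3 - <<'E'
from h import *
for n in ['wrist']:
    im=viewer.camera(n); cv2.imwrite(f'pics/{n}16.png',im[:,:,::-1])
E
```

```text
time_s: 19.72
tcp_pos: [582.0, 42.4, 168.8]
orientation: [[0.995, -0.015, -0.102], [-0.015, -1.0, 0.002], [-0.102, -0.0, -0.995]]
contact_force: [-0.7, -0.1, -0.4]
width: 15.1
t 19.72 p [582.   42.4 168.8] yaw -0.015 zaxis [-0.102  0.002 -0.995] w 15.1 F [-0.7 -0.1 -0.4]
shift mm [32.6 -0.5  4.5] turn units [-0.    0.98  0.05] q [-0.06  0.25  1.61 -0.    1.38  1.53]
```

View pics/wrist16.png

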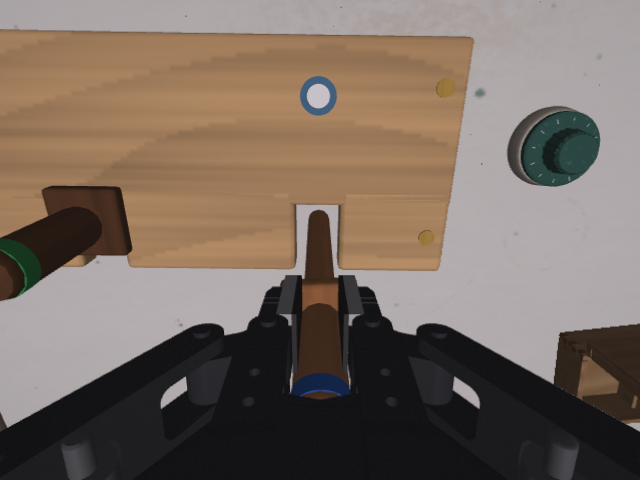

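```bash
python3 -m crank '[[0,0,0,0.004,0.0005,0,12],[0,0,0,0.005,0,0,12],[0,0,0,0.005,0,-0.0005,12],[0,0,0,0.004,0,-0.0005,12],[0,0,0,0.003,0,0,12],[0,0,0,0,0,0,12]]'; python3 h.py 614 42.2 161 -0.02;  python3 - <<'E'
from h import *
for n in ['wrist','scene']:
    im=viewer.camera(n); cv2.imwrite(f'pics/{n}17.png',im[:,:,::-1])
    if n=='scene': crop(im,230,200,400,340,4,'pics/s17c.png')
E
```

```text
time_s: 20.27
tcp_pos: [605.5, 41.5, 167.9]
orientation: [[0.995, -0.015, -0.102], [-0.015, -1.0, 0.002], [-0.102, -0.0, -0.995]]
contact_force: [0.5, 0.4, -1.5]
width: 15.6
t 20.27 p [605.5  41.5 167.9] yaw -0.015 zaxis [-0.102  0.002 -0.995] w 15.6 F [ 0.5  0.4 -1.5]
shift mm [ 9.1 -0.9  6. ] turn units [-0.    0.97  0.05] q [-0.06  0.31  1.55 -0.    1.39  1.53]
```

View pics/wrist17.png

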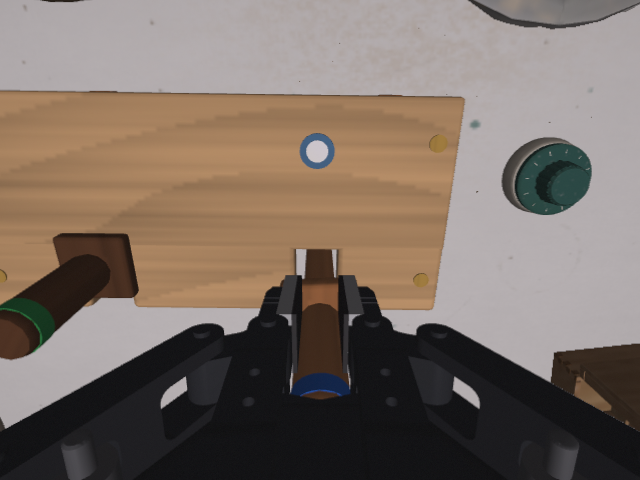

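View pics/s17c.png

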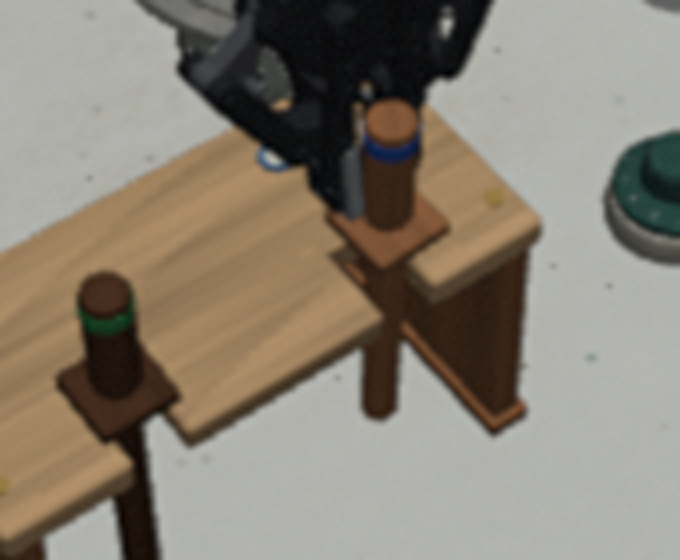

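The shaft is in the slot, about 1 mm right of centre, with about 10 mm more to go back.

```bash
python3 -m crank '[[0,0,0,0.001,-0.001,0.001,12],[0,0,0,0.003,0,0.003,12],[0,0,0,0.003,0,0.003,12],[0,0,0,0.001,0,0.002,12],[0,0,0,0,0,0,12]]'; python3 h.py 615 42.5 148 -0.02;  python3 - <<'E'
from h import *
for n in ['wrist','scene']:
    im=viewer.camera(n); cv2.imwrite(f'pics/{n}18.png',im[:,:,::-1])
    if n=='scene': crop(im,230,200,400,340,4,'pics/s18c.png')
E
```

```text
time_s: 20.78
tcp_pos: [612.2, 42.7, 157.1]
orientation: [[0.995, -0.014, -0.102], [-0.014, -1.0, 0.002], [-0.102, -0.0, -0.995]]
contact_force: [0.2, -0.4, -1.1]
width: 15.1
t 20.78 p [612.2  42.7 157.1] yaw -0.014 zaxis [-0.102  0.002 -0.995] w 15.1 F [ 0.2 -0.4 -1.1]
shift mm [3.7 0.1 8.8] turn units [-0.    0.98  0.05] q [-0.06  0.33  1.54 -0.    1.38  1.53]
```

View pics/s18c.png

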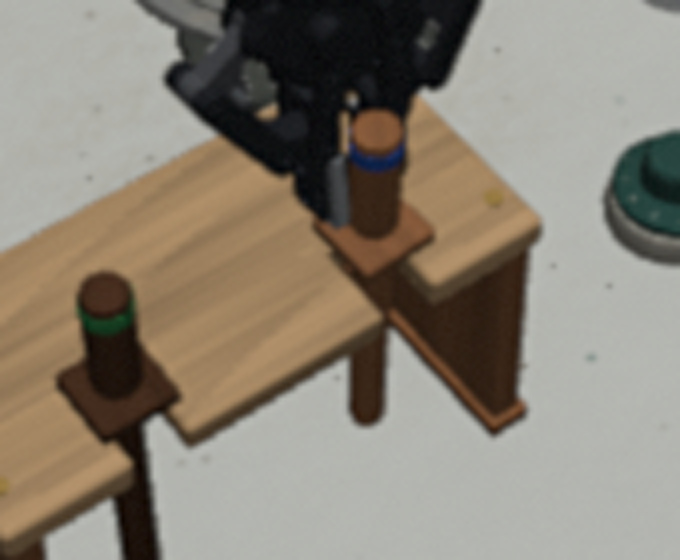

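View pics/wrist18.png

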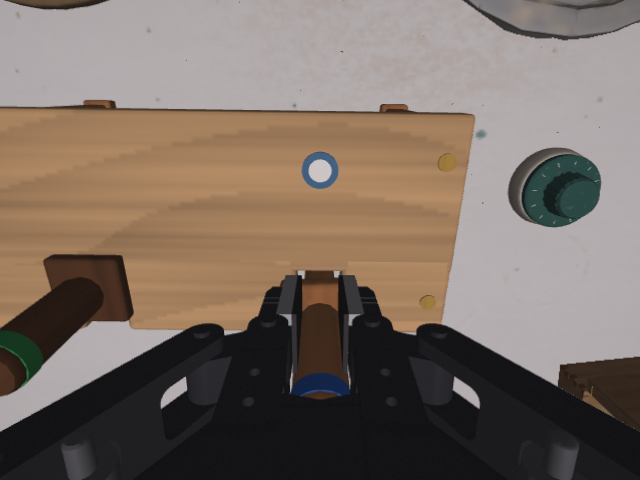

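```bash
python3 - <<'E'
from fit import *
S=cam('scene')
q=lambda x,y:((x+.5)/4-.5+230,(y+.5)/4-.5+200)
fit([(59,q(378,130)),(4,q(375,227)),(-124,q(367,412))],S,42.7,[560,170,1.5])
fit([(59,q(106,295)),(4,q(117,382))],S,152.5,[600,140,1.5])
E
```

```text
collar x,z [598.  151.5] phi deg 87.98371380194287 res [ 0.   0.3 -0.1 -0.4  0.1  0.1]
collar x,z [607.8 135.6] phi deg 87.84961532197522 res [ 0.2 -0.2 -0.2  0.2]
```

```bash
python3 -m crank '[[0,0,0,0.002,0,0.001,12],[0,0,0,0.002,0,0.002,12],[0,0,0,0.001,0,0.002,12],[0,0,0,0.0005,0,0.002,12],[0,0,0,0,0,0,12]]'; python3 h.py 615 42.5 143 -0.02
```

```text
time_s: 21.3
tcp_pos: [616.0, 42.7, 149.6]
orientation: [[0.994, -0.014, -0.105], [-0.014, -1.0, 0.002], [-0.105, -0.0, -0.994]]
contact_force: [-0.4, -0.5, -2.0]
width: 15.3
t 21.3 p [616.   42.7 149.6] yaw -0.014 zaxis [-0.105  0.002 -0.994] w 15.3 F [-0.4 -0.5 -2. ]
shift mm [-0.3  0.2  6.6] turn units [-0.    1.01  0.05] q [-0.06  0.35  1.53 -0.    1.37  1.53]
```

```bash
python3 -m crank '[[0,0,0,0,0,0.002,12],[0,0,0,0,0,0.0015,12],[0,0,0,0,0,0,12]]'; python3 h.py 615 42.5 143 -0.02;  python3 - <<'E'
from h import *
for n in ['wrist','scene']:
    im=viewer.camera(n); cv2.imwrite(f'pics/{n}19.png',im[:,:,::-1])
    if n=='scene': crop(im,230,200,400,340,4,'pics/s19c.png')
E
```

```text
time_s: 21.55
tcp_pos: [616.0, 42.7, 145.5]
orientation: [[0.994, -0.014, -0.104], [-0.014, -1.0, 0.002], [-0.104, -0.0, -0.995]]
contact_force: [-0.9, -0.0, -0.4]
width: 14.9
t 21.55 p [616.   42.7 145.5] yaw -0.014 zaxis [-0.104  0.002 -0.995] w 14.9 F [-0.9 -0.  -0.4]
shift mm [-0.7  0.2  2.6] turn units [-0.    1.    0.05] q [-0.06  0.35  1.53 -0.    1.36  1.53]
```

View pics/s19c.png

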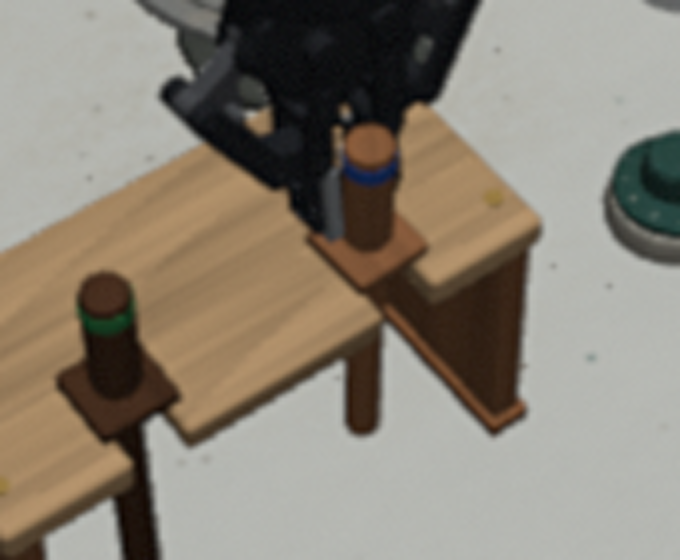

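```bash
python3 - <<'E'
from fit import *
S=cam('scene')
print([((proj(S,np.array([602.5,43.1,139+s]))[0])-[230,200]+.5)*4-.5 for s in (59,4,-124)])
E
python3 -m crank '[[0,0,0,0,0,0.0015,12],[0,0,0,0,0,0.0015,12],[0,0,0,0,0,0,12]]'; python3 h.py 615 42.5 143 -0.02
```

```text
[array([365.8, 143.5]), array([366. , 238.8]), array([366.3, 429.7])]
time_s: 21.9
tcp_pos: [616.2, 42.7, 144.4]
orientation: [[0.995, -0.014, -0.103], [-0.014, -1.0, 0.002], [-0.103, -0.0, -0.995]]
contact_force: [-2.3, 0.6, -1.8]
width: 15.4
t 21.9 p [616.2  42.7 144.4] yaw -0.014 zaxis [-0.103  0.002 -0.995] w 15.4 F [-2.3  0.6 -1.8]
shift mm [-1.1  0.2  1.5] turn units [0.   0.99 0.05] q [-0.06  0.36  1.53 -0.    1.36  1.53]
```

```bash
python3 -m crank '[[0,0,0,-0.0005,0,0.002,12],[0,0,0,0,0,0.002,12],[0,0,0,0,0,0.001,12]]'; python3 h.py 615 42.5 143 -0.02;  python3 - <<'E'
from h import *
for n in ['scene']:
    im=viewer.camera(n); cv2.imwrite(f'pics/{n}20.png',im[:,:,::-1])
    if n=='scene': crop(im,230,200,400,340,4,'pics/s20c.png')
E
```

```text
time_s: 22.15
tcp_pos: [616.5, 42.7, 144.1]
orientation: [[0.995, -0.014, -0.099], [-0.014, -1.0, 0.001], [-0.099, 0.0, -0.995]]
contact_force: [-3.0, 0.1, 3.6]
width: 15.4
t 22.15 p [616.5  42.7 144.1] yaw -0.014 zaxis [-0.099  0.001 -0.995] w 15.4 F [-3.   0.1  3.6]
shift mm [-1.3  0.2  1.3] turn units [0.   0.95 0.06] q [-0.06  0.35  1.54 -0.    1.35  1.53]
```

View pics/s20c.png

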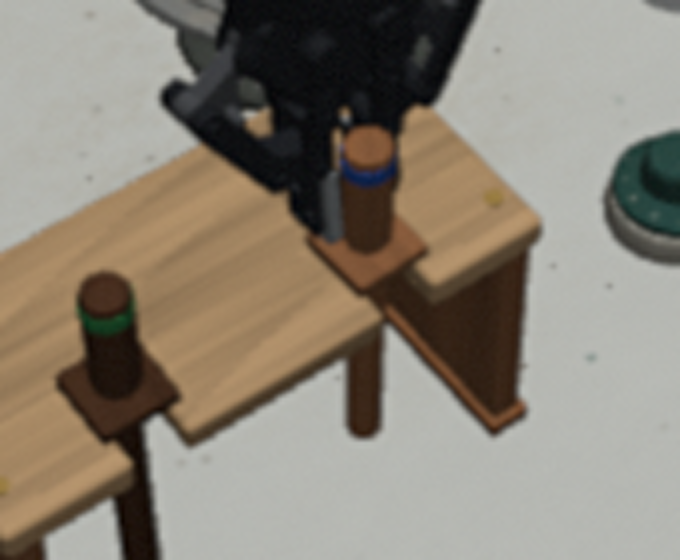

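Collar resting (Fz +3.6 N). Letting go.

```bash
python3 -m crank '[[0,0,0,0,0,0,50],[0,0,0,0,0,0,50],[0,0,0,0,0,0,50],[0,0,0,0,0,0,50]]'; python3 h.py 615 42.5 143 -0.02;  python3 - <<'E'
from h import *
for n in ['scene','wrist']:
    im=viewer.camera(n); cv2.imwrite(f'pics/{n}21.png',im[:,:,::-1])
    if n=='scene': crop(im,230,200,400,340,4,'pics/s21c.png')
E
```

```text
time_s: 22.53
tcp_pos: [617.7, 42.6, 144.2]
orientation: [[0.995, -0.014, -0.096], [-0.014, -1.0, 0.001], [-0.096, 0.0, -0.995]]
contact_force: [-0.3, 0.7, 0.3]
width: 50.1
t 22.53 p [617.7  42.6 144.2] yaw -0.014 zaxis [-0.096  0.001 -0.995] w 50.1 F [-0.3  0.7  0.3]
shift mm [-2.6  0.2  1.5] turn units [0.   0.92 0.05] q [-0.06  0.35  1.54 -0.    1.35  1.53]
```

View pics/s21c.png

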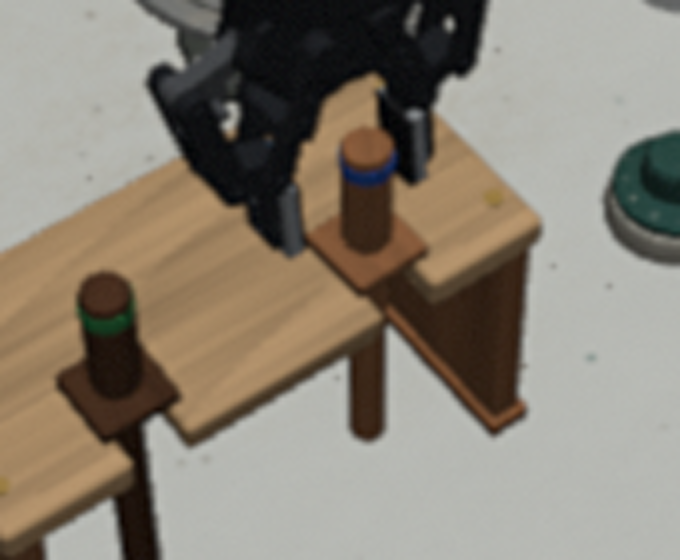

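View pics/wrist21.png

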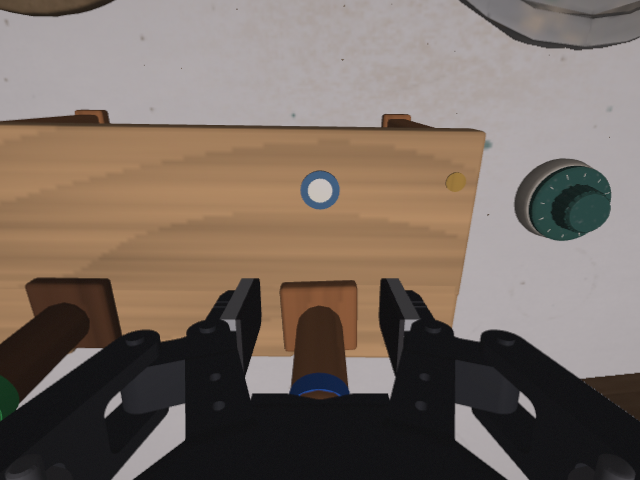

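It hangs upright, with the collar level with the other stick's collar (rows ~280). I'll retract straight up and check.

```bash
python3 -m crank '[[0,0,0,0,0,-0.008,50],[0,0,0,0,0,-0.015,50],[0,0,0,0,0,-0.02,50],[0,0,0,0,0,-0.02,50],[0,0,0,0,0,-0.02,50],[0,0,0,0,0,-0.02,50],[0,0,0,-0.03,0,-0.02,50],[0,0,0,-0.03,0,0,50],[0,0,0,-0.04,0,0,50],[0,0,0,-0.04,0,0,50],[0,0,0,-0.03,0,0,50],[0,0,0,0,0,0,50]]'; python3 h.py 615 42.5 143 -0.02;  python3 - <<'E'
from h import *
for n in ['scene','top','wrist']:
    im=viewer.camera(n); cv2.imwrite(f'pics/{n}22.png',im[:,:,::-1])
    if n=='scene': crop(im,230,200,400,340,4,'pics/s22c.png')
E
```

```text
time_s: 23.63
tcp_pos: [455.4, 44.6, 290.5]
orientation: [[0.995, -0.015, -0.099], [-0.015, -1.0, 0.001], [-0.099, 0.0, -0.995]]
contact_force: [1.0, 0.3, -0.6]
width: 49.7
t 23.63 p [455.4  44.6 290.5] yaw -0.015 zaxis [-0.099  0.001 -0.995] w 49.7 F [ 1.   0.3 -0.6]
shift mm [173.5  -0.3 130.9] turn units [0.   0.95 0.05] q [-0.07 -0.14  1.79 -0.01  1.59  1.52]
```

View pics/scene22.png

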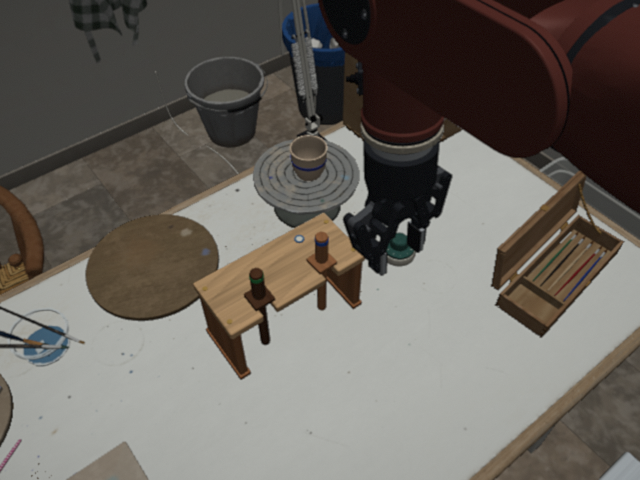

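View pics/wrist22.png

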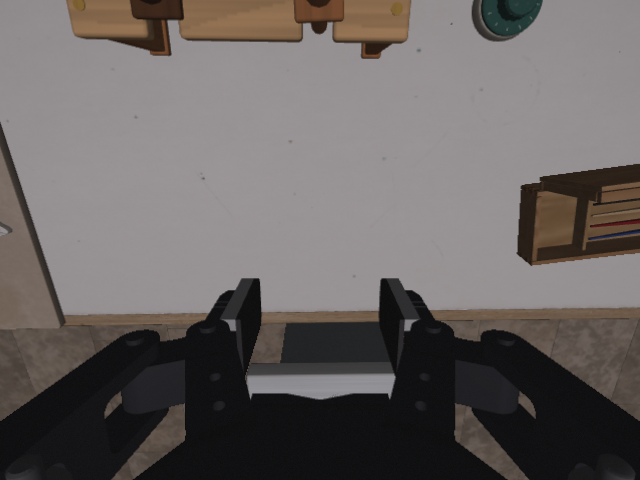

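View pics/top22.png

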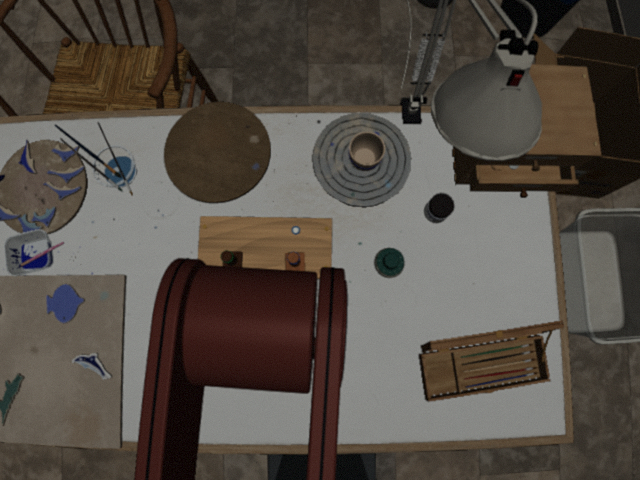

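```bash
python3 - <<'E'
from fit import *
im=cv2.imread('pics/scene22.png')[:,:,::-1]; crop(im,230,200,400,340,4,'pics/s22c.png')
a=cv2.imread('pics/top0.png').astype(int);b=cv2.imread('pics/top22.png').astype(int)
for n,(x0,y0,x1,y1) in dict(timer=(370,240,410,285),jar=(420,185,460,225),other=(215,245,245,262)).items(): print(n,abs(a-b)[y0:y1,x0:x1].mean())
t=np.clip(b[:,:,::-1]*1.6,0,255).astype(np.uint8); crop(t,190,205,350,285,5,'pics/t22c.png')
T=cam('top');print('top expected grip end, collar top', [(proj(T,[602.5,43.1,z])[0]-[190,205]+.5)*5-.5 for z in (198,143)])
E
```

```text
timer 21.589814814814815
jar 20.602083333333333
other 14.406535947712419
top expected grip end, collar top [array([515., 262.]), array([524.2, 285. ])]
```

View pics/s22c.png

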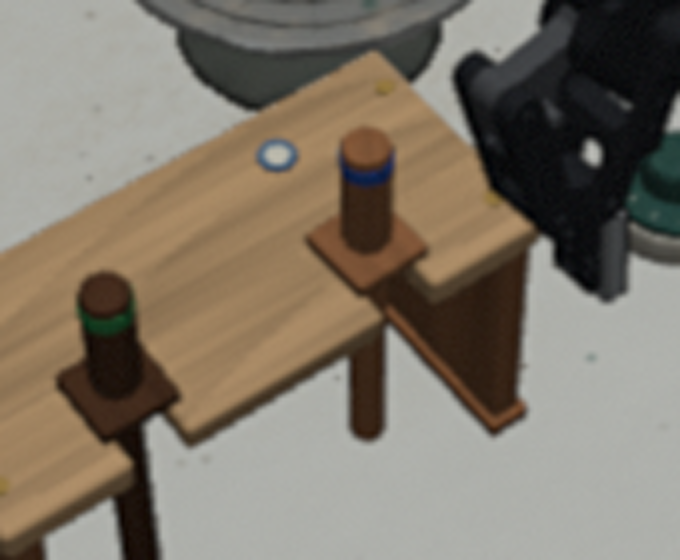

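View pics/t22c.png

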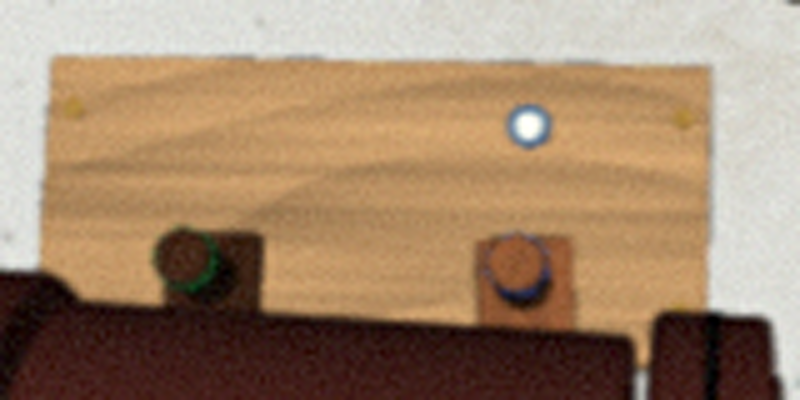

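The stick hangs upright and fully back: grip end seen at (516,263) in the top crop, (515,262) expected. The timer and jar are at the same pixels as at the start. Handing in.

```bash
python3 - <<'E'
from cell import arm
print(arm.get_obs()['time_s'], arm.hand_in())
E
```

```text
the job is handed in; nothing more can be done
23.7833 None
```

The blue-banded stick hangs grip up, fully back in the free slot with its collar on the board, and the job is handed in at 23.8 s. I drew it out by the shaft, turned it half round and laid it down in the open. I let go, took it by the grip, swung it up against the bridge's front edge, hung it and let go.

**Last checks:**
- **Position:** In the top view the grip end is within about 1 crop pixel (well under 1 mm) of where a fully seated stick should be. The scene view shows it upright, with the collar flat on the board.
- **Forces and clearance:** The logged forces stayed under about 10 N, and the gripper is clear of everything.
- **Other things:** By eye, the other stick, timer and jar are at the same pixels as at the start. A plain pixel difference over those patches was inconclusive, and I put that down to brightness and noise.

**Not as planned:**
- **Pinch point:** I pinched about 31 mm from the collar instead of 35, because I misread the collar in the wrist picture.
- **Swing:** The grip crept about 15 mm in the pads while being pushed, to just past the pad edge. The edge swung the stick to about 83°, counted from level. I made up the last 6–7° by leaning the hand, so as not to push it out of the fingers.

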